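# Re-rack the wheel-nut sockets in reverse order

## Task

Move the four coloured wheel-nut sockets one by one from the old black rack into the new aluminium rack, in reverse order: looking at the two racks from the same side, the socket that stood leftmost in the old rack goes into the rightmost pocket of the new one, and so on along the row (the colour tags on the old rack keep showing the old order). Leave each one standing upright on the floor of its own pocket, and knock none over on the way.

Things in the scene. Friction and masses are not known exactly. Their poses are not given: they have to be found in the camera images.
- mid_red (a point): centre of the loose red wheel-nut socket: an upright cylinder with a red plastic sleeve, 36 mm in diameter, 85 mm tall, 0.15 to 0.31 kg, six-sided steel mouth in its top; this point is on its axis, 42.5 mm above its foot and below its top; z is its axis, up. At the start it stands in a pocket of the old rack
- mid_yellow (a point): centre of the loose yellow wheel-nut socket: an upright cylinder with a yellow plastic sleeve, 36 mm in diameter, 85 mm tall, 0.15 to 0.31 kg, six-sided steel mouth in its top; this point is on its axis, 42.5 mm above its foot and below its top; z is its axis, up. At the start it stands in a pocket of the old rack
- mid_blue (a point): centre of the loose blue wheel-nut socket: an upright cylinder with a blue plastic sleeve, 36 mm in diameter, 85 mm tall, 0.15 to 0.31 kg, six-sided steel mouth in its top; this point is on its axis, 42.5 mm above its foot and below its top; z is its axis, up. At the start it stands in a pocket of the old rack
- mid_green (a point): centre of the loose green wheel-nut socket: an upright cylinder with a green plastic sleeve, 36 mm in diameter, 85 mm tall, 0.15 to 0.31 kg, six-sided steel mouth in its top; this point is on its axis, 42.5 mm above its foot and below its top; z is its axis, up. At the start it stands in a pocket of the old rack
- old_rack: old black rack, full at the start, colour tags on its lip: fixed tray 64 x 244 mm, walls 22 high, 4 thick, floor 4 thick; four 56 mm square pockets, centres at x = 0, y = -90, -30, 30, 90 mm; 16 x 16 mm lip along its +x side. Origin: centre of underside, on the bench; z up, x away from the robot, y to the robot's left, turned up to 0.4 rad
- new_rack: new aluminium rack with white lip, empty at the start, same shape: fixed tray 64 x 244 mm, walls 22 high, 4 thick, floor 4 thick; four 56 mm square pockets, centres at x = 0, y = -90, -30, 30, 90 mm; 16 x 16 mm lip along its +x side. Origin: centre of underside, on the bench; z up, x away from the robot, y to the robot's left, turned up to 0.4 rad
- tag_red: red colour tag, a flat plate 13 x 40 x 4 mm fixed on the lip of the old rack, 40 mm along the rack's x from the centre of the pocket where the red socket starts; origin at the centre of its underside, 16 mm above the bench. It is not moved and goes on showing the old order
- tag_yellow: yellow colour tag, a flat plate 13 x 40 x 4 mm fixed on the lip of the old rack, 40 mm along the rack's x from the centre of the pocket where the yellow socket starts; origin at the centre of its underside, 16 mm above the bench. It is not moved and goes on showing the old order
- tag_blue: blue colour tag, a flat plate 13 x 40 x 4 mm fixed on the lip of the old rack, 40 mm along the rack's x from the centre of the pocket where the blue socket starts; origin at the centre of its underside, 16 mm above the bench. It is not moved and goes on showing the old order
- tag_green: green colour tag, a flat plate 13 x 40 x 4 mm fixed on the lip of the old rack, 40 mm along the rack's x from the centre of the pocket where the green socket starts; origin at the centre of its underside, 16 mm above the bench. It is not moved and goes on showing the old order
Mind the look-alikes: they are no part of the job. Leave any white look-alike of the part that bears mid_yellow alone.

How it is judged:
By the outcome, as a careful person would: the job done as asked, in the order asked, and still so for the second after the job is handed in, with the robot touching nothing.
It also fails if it takes over 109 s, if anything falls off the work surface, if the arm or the gripper's body presses on something with over 40 N, if the wrist force passes 120 N, or if a joint passes its speed limit or range.

## Robot

A 7-joint arm with a two-finger parallel gripper is mounted at the origin on the work surface. World frame = base frame: x ahead of the robot, y to its left, z up, the work surface at z = 0. Lengths are in m, angles in rad, forces in N, time in s.
With the tool pointing down it reaches from about 0.35 to 0.9 m from the base axis. Payload 19.9 kg.
Tool frame: the origin (TCP) lies midway between the tips of the shut fingers; the grasp point (between the pads) lies arm.tcp_to_grasp behind it (arm.tcp_to_grasp is the distance from the TCP to the grasp point, in m); z points along the fingers, x is the direction in which the jaws open and shut, and the axes are right-handed (so a half turn about z gives the same grasp; the last joint's range is limited). The gripper opens to 85 mm and grips with 20 to 120 N. Pads are 22 mm wide; open, the fingers measure 114 mm over their backs; the gripper's body (76 mm by 85 mm) begins 54 mm behind the grasp point. The pads swing forward as they close: fully open they stand 13 mm farther back than shut.
Start: joints at [1.111, 0.417, -0.01, 1.614, 0.005, 1.111, -0.053], TCP at [0.254, -0.571, 0.192] pointing down, gripper open.
Joint ranges: [-2.81, 2.81], [-0.39, 2.02], [-1.27, 1.25], [0.06, 2.57], [-1.19, 4.33], [0.19, 2], [-2.82, 2.82]. Speed limits (rad/s): [1.89, 1.89, 2.39, 2.39, 3.01, 3.01, 3.01].

## Interface

Orientations are given as a unit quaternion [w, x, y, z].
In Python, from station import arm, eyes, job gives the robot as it stands. The module is installed in compiled form; this text tells all that it offers.
- The arm moves only by the tool drive_tool, never from a script. Its arguments are lists of equal length, an entry for each row: "gripper": the opening, from 0 (shut) to 1 (fully open); "translation": the shift along the world's x, y, z in mm, a list of three; "yaw": the turn about the world's z in degrees. In form: {"gripper": [gripper, ...], "translation": [[dx, dy, dz], ...], "yaw": [yaw, ...]}. A call has 1 to 5 rows; each row is the pose to reach, as a shift and turn from the pose measured when the call began; what a row does not reach only later rows make up. A row lasts 1/10 s, in which the tool goes at most 50 mm and 8.59 degrees, less where a joint would pass 70% of its speed; a pose out of reach is approached as far as the arm can. A call with a gripper value outside its range is refused whole. The fingers move at their own pace and stop on an object; "grip_force" is the grip in N (left out, the last holds). Time passes only in rows, so rows that repeat a pose let the fingers close. It gives the time, the measured TCP pose, the force and the opening at its end, in the units of the state.
- arm.sense(): the state, without advancing time (a new reading comes with each control period).
- eyes.read_camera(name): name is "scene" or "top" or "wrist"; returns the picture (420x560x3 uint8, red, green, blue); there is no depth.
- eyes.calibration(name): a dict with "K" (3x3 intrinsics, pixels), "rvec" (rotation vector, rad) and "tvec" (3), from world to camera coordinates, as OpenCV has them. Camera axes: x right, y down, z forward; pixel columns grow to the right and rows downward; lengths in m; the calibration is good to about 2 mm. A picture is of the moment at which its call begins: read the wrist's pose just before it. calibration takes no time and is no camera call; for the wrist camera it gives the pose at the moment of the call.
- job.hand_in(): hands the job in, once; it reports no verdict.
The state is a dict: "t": time; "joint_positions": joint angles; "joint_vel": joint speeds; "effort": joint torques, N m; "ee_pos": TCP position; "ee_rot": TCP orientation; "wrist_force": force on the tool from outside, world axes, zero at the start; "moment": the same for the moment, N m; "width": finger opening in m.
Only numpy, scipy, OpenCV 4.12 (cv2) and the standard library are available. Lean on these libraries where they do the work, as an engineer would, in place of code of your own. Each camera call takes 0.05 s, during which the arm holds its last target.

## Working session

There is one attempt and no reset: what is moved stays moved. The work goes in short steps, Python scripts to look and compute and a tool call to move; the robot and the scene stay as the last step left them, time stands still between calls to the robot, and variables do not carry over. Pictures are saved under pics/ and viewed, and the job is handed in when it is done.

Besides the shell and the picture viewer there is one more tool, called after ">>>" in YAML: its name, and indented under it one key for each argument. drive_tool: Moves the arm, as the interface text tells. Its arguments: {"type":"object","properties":{"gripper":{"type":"array","items":{"type":"number"}},"translation":{"type":"array","items":{"type":"array","items":{"type":"number"}}},"yaw":{"type":"array","items":{"type":"number"}},"grip_force":{"type":"number"}},"required":["gripper","translation","yaw"]}

```bash
mkdir -p pics; python3 - <<'E'
from station import arm, eyes, job
import cv2
s=arm.sense()
for k,v in s.items(): print(k,v)
print(arm.tcp_to_grasp)
for n in ["scene","top"]:
    c=eyes.calibration(n); print(n,c)
    im=eyes.read_camera(n); cv2.imwrite(f"pics/{n}0.png",im[:,:,::-1])
E
```

```text
t 0.0
joint_positions [ 1.11051354  0.41797008 -0.01028094  1.61419988  0.0047195   1.11071078
 -0.05300742]
joint_vel [-0.00011368 -0.00067803  0.00028388 -0.00025549 -0.00080877 -0.00061456
  0.00020583]
effort [ 6.68894372e-04 -8.64433336e+01  6.79375604e-01 -4.34899914e+01
  1.91043899e-02  7.37491529e-03 -3.11689882e-05]
ee_pos [ 0.25395544 -0.57062642  0.19145205]
ee_rot [-2.92731736e-04  8.38641315e-01 -5.44683710e-01 -5.60828674e-04]
wrist_force [ 0.9057651  -0.43933974  0.73127756]
moment [ 0.03501536 -0.00491807  0.00214416]
width 0.08508223949439783
0.0187
scene {'K': array([[424.67825409,   0.        , 275.42849102],
       [  0.        , 424.67825409, 212.04526143],
       [  0.        ,   0.        ,   1.        ]]), 'rvec': array([ 2.22663161,  1.22906082, -0.39279959]), 'tvec': array([-0.26203399, -0.30841372,  1.14172454])}
top {'K': array([[423.78879922,   0.        , 278.98569674],
       [  0.        , 423.78879922, 207.05031153],
       [  0.        ,   0.        ,   1.        ]]), 'rvec': array([ 2.1120587 , -2.14988257,  0.22592953]), 'tvec': array([-0.04147998,  0.50557095,  0.92134496])}
```

View pics/scene0.png

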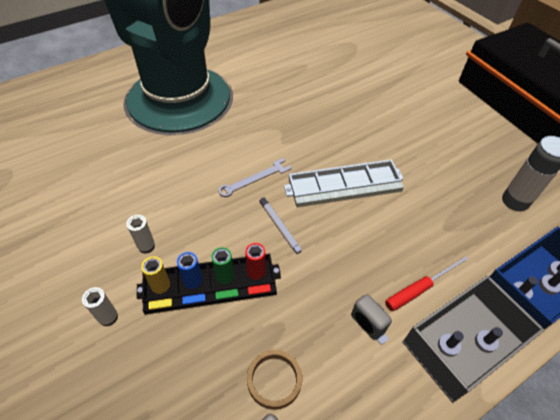

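View pics/top0.png

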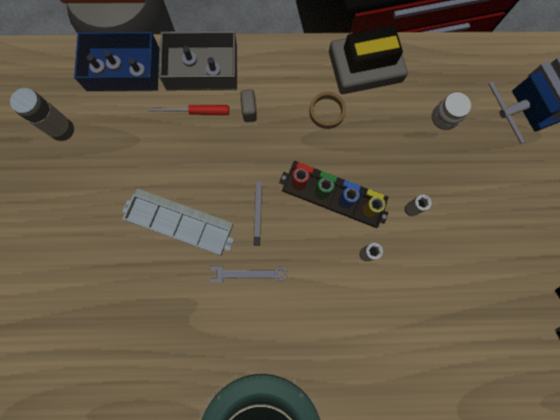

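The top view shows the old rack at about (335,195), reading red, green, blue, yellow from left to right. The empty white rack is at about (178,222). Two white look-alike sockets stand at (423,203) and (374,251) and are to be left alone. Next I'll take enlarged crops and measure.

```bash
cat > h.py <<'E'
import numpy as np, cv2
def rays(c,uv):
    R,_=cv2.Rodrigues(np.array(c["rvec"],float)); t=np.array(c["tvec"],float).ravel()
    p=cv2.undistortPoints(np.array(uv,float).reshape(-1,1,2),c["K"],None).reshape(-1,2)
    d=np.c_[p,np.ones(len(p))]@R
    return -R.T@t,d
def plane(c,uv,z):
    o,d=rays(c,uv); return o+d*((z-o[2])/d[:,2])[:,None]
def proj(c,P):
    return cv2.projectPoints(np.array(P,float).reshape(-1,3),c["rvec"],c["tvec"],c["K"],None)[0].reshape(-1,2)
H={"red":[(0,6),(174,180)],"yellow":[(22,34)],"green":[(50,75)],"blue":[(100,125)]}
def mask(im,col,smin=140,vmin=50):
    h=cv2.cvtColor(im,cv2.COLOR_RGB2HSV); m=0
    for a,b in H[col]: m=m|cv2.inRange(h,(a,smin,vmin),(b,255,255))
    return m
E
python3 - <<'E'
import cv2,numpy as np
from h import *
t=cv2.imread("pics/top0.png"); s=cv2.imread("pics/scene0.png")
cv2.imwrite("pics/t_old.png",cv2.resize(t[150:235,270:400],None,fx=6,fy=6,interpolation=cv2.INTER_CUBIC))
cv2.imwrite("pics/t_new.png",cv2.resize(t[180:265,115:245],None,fx=6,fy=6,interpolation=cv2.INTER_CUBIC))
cv2.imwrite("pics/s_old.png",cv2.resize(s[230:320,130:290],None,fx=5,fy=5,interpolation=cv2.INTER_CUBIC))
E
```

```text
(no output)
```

View pics/t_old.png

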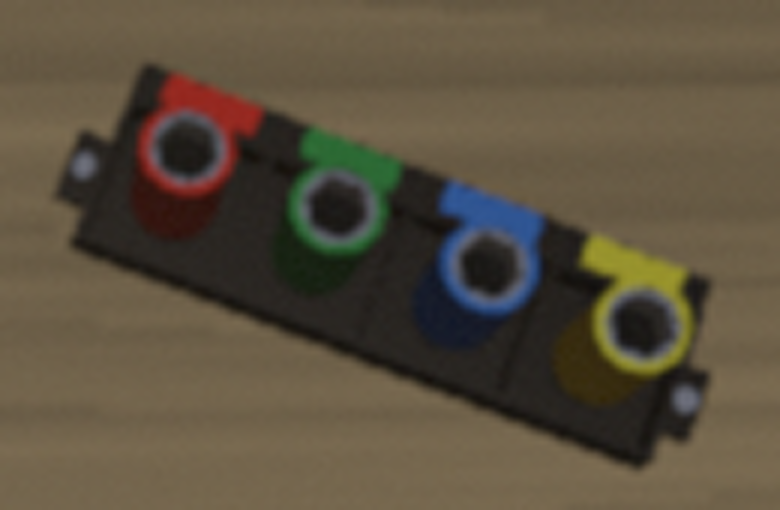

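View pics/t_new.png

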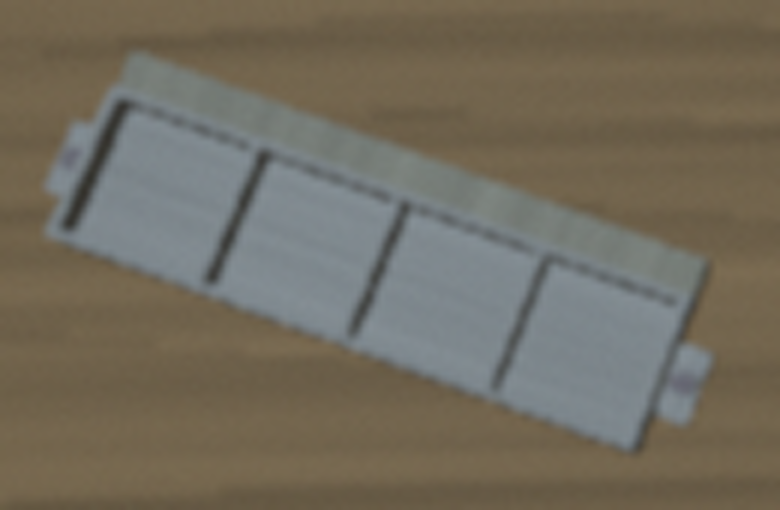

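View pics/s_old.png

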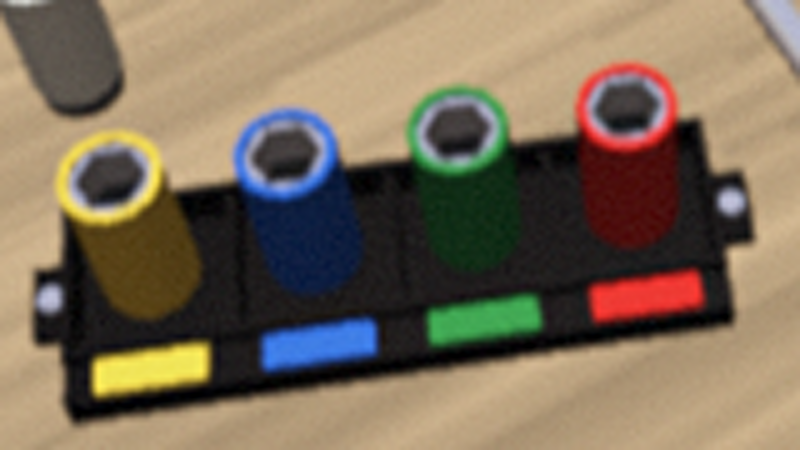

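```bash
python3 - <<'E'
import cv2,numpy as np
from h import *
from station import eyes
t=cv2.imread("pics/top0.png")[:,:,::-1].copy(); s=cv2.imread("pics/scene0.png")[:,:,::-1].copy()
ct=eyes.calibration("top"); cs=eyes.calibration("scene")
print("cams",rays(ct,[[0,0]])[0],rays(cs,[[0,0]])[0])
# sleeve rim in scene: bright pixels
f=4
tags=[];tops=[]
hand={"red":(187,150),"green":(337,208),"blue":(490,264),"yellow":(641,323)}
for c in H:
    sub=cv2.resize(s[230:320,130:290],None,fx=f,fy=f,interpolation=cv2.INTER_CUBIC)
    m=mask(sub,c,110,125)
    cnt,_=cv2.findContours(m,cv2.RETR_EXTERNAL,cv2.CHAIN_APPROX_NONE)
    cnt=sorted([k for k in cnt if cv2.contourArea(k)>200],key=lambda k:k[:,0,1].mean())
    out=[]
    tp=(np.array(hand[c])+.5)/6-.5+[270,150]
    Pt=plane(ct,[tp],.089)[0]
    for k in cnt:
        (x,y),(w,h),a=cv2.minAreaRect(k); e=cv2.fitEllipse(k)
        out.append((((x,y)),e[0]))
    rim=(np.array(out[0][1])+.5)/f-.5+[130,230]; tag=(np.array(out[-1][0])+.5)/f-.5+[130,230]
    Ps=plane(cs,[rim],.089)[0]; T=plane(cs,[tag],.02)[0]
    print(c,len(cnt),rim.round(1),tag.round(1),"top cam",Pt.round(4),"scene",Ps.round(4),"tag",T.round(4))
    tops.append((Pt+Ps)/2); tags.append(T)
def nc(p): return (np.array(p)+.5)/6-.5+[115,180]
# new rack: lip corners z .016 and near corners of wall top .022
P=plane(ct,[nc((138,52)),nc((708,260))],.016); print("lip far corners",P.round(4), np.linalg.norm(P[0]-P[1]))
Q=plane(ct,[nc((48,234)),nc((634,450))],.022); print("near corners",Q.round(4),np.linalg.norm(Q[0]-Q[1]))
W=plane(ct,[nc((265,152)),nc((405,204)),nc((546,258)),nc((212,281)),nc((354,333)),nc((498,388))],.022);print("walls",W.round(4))
g=np.polyfit
E
```

```text
cams [ 0.32158951 -0.02837314  1.00098664] [ 0.92143158 -0.28738549  0.7319079 ]
red 2 [254.8 251.1] [258.8 288.7] top cam [ 0.5699 -0.0994  0.089 ] scene [ 0.573  -0.0985  0.089 ] tag [ 0.6092 -0.1136  0.02  ]
yellow 2 [151.3 265.1] [159.7 303.4] top cam [ 0.5017 -0.2646  0.089 ] scene [ 0.5028 -0.2641  0.089 ] tag [ 0.5394 -0.2794  0.02  ]
green 2 [221.  255.6] [226.3 293.5] top cam [ 0.5469 -0.1543  0.089 ] scene [ 0.5495 -0.1536  0.089 ] tag [ 0.5857 -0.1689  0.02  ]
blue 2 [186.6 260.7] [193.3 298.4] top cam [ 0.5248 -0.21    0.089 ] scene [ 0.5269 -0.2089  0.089 ] tag [ 0.5626 -0.2241  0.02  ]
lip far corners [[0.5618 0.2833 0.016 ]
 [0.4749 0.0584 0.016 ]] 0.24116590397091847
near corners [[0.4884 0.313  0.022 ]
 [0.4009 0.086  0.022 ]] 0.24320331035842518
walls [[0.5194 0.2305 0.022 ]
 [0.4979 0.1756 0.022 ]
 [0.4758 0.1206 0.022 ]
 [0.4689 0.2491 0.022 ]
 [0.4478 0.194  0.022 ]
 [0.4255 0.1383 0.022 ]]
```

```bash
python3 - <<'E'
import cv2
s=cv2.imread("pics/scene0.png")
cv2.imwrite("pics/s_new.png",cv2.resize(s[150:215,275:410],None,fx=5.5,fy=5.5,interpolation=cv2.INTER_CUBIC))
E
```

```text
(no output)
```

View pics/s_new.png

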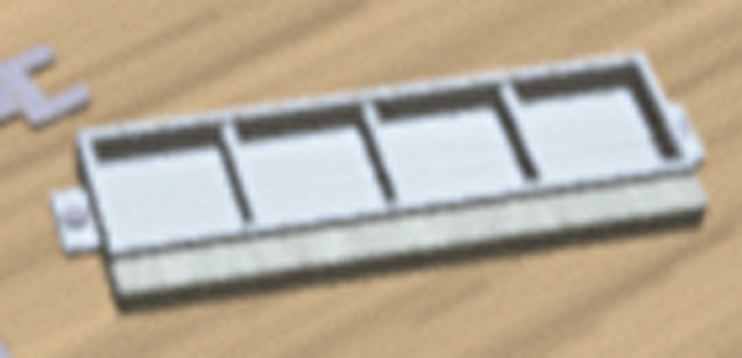

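```bash
python3 - <<'E'
import numpy as np
from h import *
from station import eyes,arm
cs=eyes.calibration("scene"); ct=eyes.calibration("top")
n=lambda p:(np.array(p)+.5)/5.5-.5+[275,150]
Q=plane(cs,[n((640,52)),n((80,132))],.022); L=plane(cs,[n((705,204)),n((120,294))],.016)
for A,off in((Q,.032),(L,-.048)):
    d=A[0]-A[1]; th=np.arctan2(-d[0],d[1]); x=np.array([np.cos(th),np.sin(th)])
    print(A.round(4),np.linalg.norm(d),th,A.mean(0)[:2]+off*x)
from scipy.spatial.transform import Rotation as R
q=arm.sense()["ee_rot"]; print(R.from_quat(np.r_[q[1:],q[0]]).as_matrix().round(4))
print(eyes.calibration("wrist")["tvec"])
E
```

```text
[[0.4893 0.3163 0.022 ]
 [0.4027 0.0905 0.022 ]] 0.24179611806981088 -0.3663401379362902 [0.47587904 0.19191339]
[[0.5635 0.2866 0.016 ]
 [0.4771 0.0601 0.016 ]] 0.24241850950348193 -0.36465257102102555 [0.4754619  0.19048286]
[[ 4.067e-01 -9.136e-01 -6.000e-04]
 [-9.136e-01 -4.067e-01  1.000e-03]
 [-1.100e-03  1.000e-04 -1.000e+00]]
[-0.62435859 -0.0350822   0.3782918 ]
```

Across the two views the measurements agree to about 3 mm. The old rack is at θ≈-0.398 and the new one at θ≈-0.367, centred at (0.475,0.1895). Red is at (0.5715,-0.099) and goes to new pocket -90 at (0.4425,0.1055). The jaws will open along the rack's x, between the long sides, so they keep clear of the neighbouring sockets. First I'll move above red.

>>> drive_tool:
  gripper: [1,1,1,1,1]
  translation:
    - [25,38,20]
    - [55,82,30]
    - [85,126,30]
    - [115,170,30]
    - [145,215,30]
  yaw: [5,12,19,26,33]

```text
t: 0.6
ee_pos: [0.3915, -0.366, 0.2215]
ee_rot: [-0.0, 0.96, -0.282, -0.001]
wrist_force: [1.3, -0.7, -0.3]
width: 0.0855
```

```bash
cat > st.py <<'E'
import numpy as np,sys
from station import arm
from scipy.spatial.transform import Rotation as R
s=arm.sense(); q=s["ee_rot"]; M=R.from_quat(np.r_[q[1:],q[0]]).as_matrix()
a=np.degrees(np.arctan2(M[1,0],M[0,0]))
print("t",s["t"],"pos",(s["ee_pos"]*1000).round(1),"jaw",a.round(1),"w",round(s["width"]*1000,1),"F",s["wrist_force"].round(1),"tilt",M[:,2].round(3))
if len(sys.argv)>3:
    g=np.array([float(v) for v in sys.argv[1:4]]); print("delta",(g-s["ee_pos"]*1000).round(1))
E
python3 st.py 571.5 -99 170
```

```text
t 0.6 pos [ 391.5 -366.   221.5] jaw -32.7 w 85.5 F [ 1.3 -0.7 -0.3] tilt [-0.001  0.    -1.   ]
delta [180.  267.  -51.5]
```

>>> drive_tool:
  gripper: [1,1,1,1,1]
  translation:
    - [30,43,-5]
    - [60,87,-10]
    - [90,132,-20]
    - [120,177,-30]
    - [150,222,-40]
  yaw: [4,8,10,10,10]

```text
t: 1.1
ee_pos: [0.5296, -0.1612, 0.1854]
ee_rot: [0.0, 0.98, -0.197, -0.001]
wrist_force: [0.8, -0.6, -0.0]
width: 0.0855
```

>>> drive_tool:
  gripper: [1,1,1,1,1]
  translation:
    - [20,30,-3]
    - [30,44,-6]
    - [33,48,-10]
    - [33,48,-10]
    - [33,48,-10]
  yaw: [0,0,0,0,0]

```text
t: 1.6
ee_pos: [0.562, -0.1144, 0.1752]
ee_rot: [0.0, 0.98, -0.198, -0.001]
wrist_force: [0.1, -0.6, 0.3]
width: 0.0853
```

```bash
python3 st.py 571.5 -99 48; python3 - <<'E'
from station import eyes
import cv2,numpy as np
from h import *
c=eyes.calibration("wrist"); im=eyes.read_camera("wrist"); cv2.imwrite("pics/w1.png",im[:,:,::-1])
for p in [(.5715,-.099,.089),(.548,-.154,.089)]: print(proj(c,p))
im=eyes.read_camera("scene"); cv2.imwrite("pics/s1.png",im[:,:,::-1])
E
```

```text
t 1.6 pos [ 562.  -114.4  175.2] jaw -22.8 w 85.3 F [ 0.1 -0.6  0.3] tilt [-0.002 -0.    -1.   ]
delta [   9.5   15.4 -127.2]
[[283.85557105 186.26359133]]
[[283.23064194 251.60956076]]
```

View pics/w1.png

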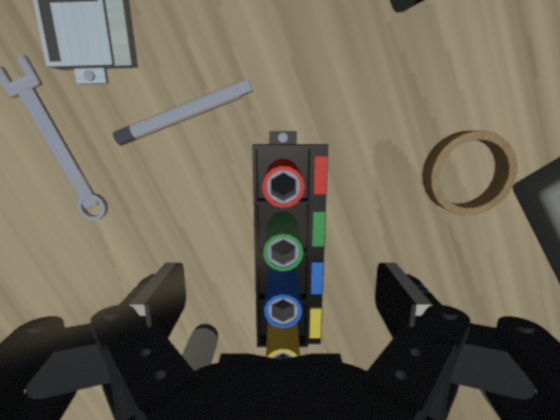

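The wrist view shows red's mouth at (284,186) and green's at (283,251). The predicted positions were (284,186) and (283,252), so the measurements hold. Now I'll descend and grip.

>>> drive_tool:
  gripper: [1,1,1,1,1]
  translation:
    - [6,9,0]
    - [9,15,-10]
    - [9.5,15.5,-40]
    - [9.5,15.5,-75]
    - [9.5,15.5,-105]
  yaw: [0,0,0,0,0]

```text
t: 2.2
ee_pos: [0.5713, -0.0983, 0.0685]
ee_rot: [0.0, 0.98, -0.198, -0.001]
wrist_force: [1.2, -0.3, -0.8]
width: 0.0854
```

>>> drive_tool:
  gripper: [1,1,0.35,0.3,0.3]
  translation:
    - [0,0,-12]
    - [0,0,-22]
    - [0,0,-22]
    - [0,0,-22]
    - [0,0,-22]
  yaw: [0,0,0,0,0]
  grip_force: 50

```text
t: 2.7
ee_pos: [0.5721, -0.0984, 0.0477]
ee_rot: [0.0, 0.98, -0.198, 0.0]
wrist_force: [0.4, 0.4, -0.2]
width: 0.0439
```

```bash
python3 st.py 571.5 -99 48
```

```text
t 2.7 pos [572.1 -98.4  47.7] jaw -22.8 w 43.9 F [ 0.4  0.4 -0.2] tilt [ 0. -0. -1.]
delta [-0.6 -0.6  0.3]
```

>>> drive_tool:
  gripper: [0.1,0.1,0.1,0.1,0.1]
  translation:
    - [0,0,0]
    - [0,0,0]
    - [0,0,0]
    - [0,0,0]
    - [0,0,5]
  yaw: [0,0,0,0,0]

```text
t: 3.2
ee_pos: [0.5736, -0.0985, 0.0546]
ee_rot: [0.0, 0.98, -0.198, 0.002]
wrist_force: [-0.1, -0.5, -0.1]
width: 0.0084
```

>>> drive_tool:
  gripper: [0.1,0.1,0.1,0.1,0.1]
  translation:
    - [0,0,15]
    - [0,0,40]
    - [0,0,75]
    - [0,0,105]
    - [0,0,115]
  yaw: [0,0,0,0,0]

```text
t: 3.7
ee_pos: [0.5751, -0.0986, 0.174]
ee_rot: [0.0, 0.98, -0.198, 0.004]
wrist_force: [0.2, -0.9, 0.3]
width: 0.0082
```

```bash
python3 st.py 442.5 105.5 165; python3 - <<'E'
from station import eyes
import cv2
im=eyes.read_camera("scene"); cv2.imwrite("pics/s2.png",im[:,:,::-1])
E
```

```text
t 3.7 pos [575.1 -98.6 174. ] jaw -22.8 w 8.2 F [ 0.2 -0.9  0.3] tilt [ 0.009 -0.002 -1.   ]
delta [-132.6  204.1   -9. ]
```

View pics/s2.png

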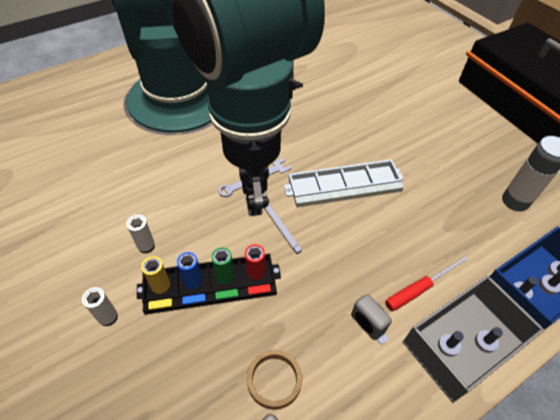

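The gripper closed to 8 mm and holds nothing, and red still stands in its pocket. I need to compare the true fingertip position with the reported TCP.

```bash
python3 - <<'E'
from station import eyes,arm
import cv2
from h import *
p=arm.sense()["ee_pos"]
for n in("scene","top"):
    c=eyes.calibration(n); im=eyes.read_camera(n); u=proj(c,p)[0]; print(n,u,proj(c,p+[0,0,-.03]), proj(c,p+[0,0,.0187]))
    x,y=u.astype(int); y0=max(y-50,0);x0=max(x-65,0); print(x0,y0)
    cr=cv2.resize(im[y0:y0+100,x0:x0+130],None,fx=6,fy=6,interpolation=cv2.INTER_CUBIC)[:,:,::-1].copy()
    cv2.imwrite(f"pics/{n}3.png",cr)
im=eyes.read_camera("wrist"); cv2.imwrite("pics/w3.png",im[:,:,::-1]); print(proj(eyes.calibration("wrist"),p))
E
```

```text
scene [254.1216369  224.32326193] [[254.6006903  234.72905567]] [[253.80559    217.45822573]]
189 174
top [303.21930694 161.01922162] [[302.14131466 165.24094702]] [[303.92936095 158.23844749]]
238 111
[[283.47933824 242.36781056]]
```

View pics/scene3.png

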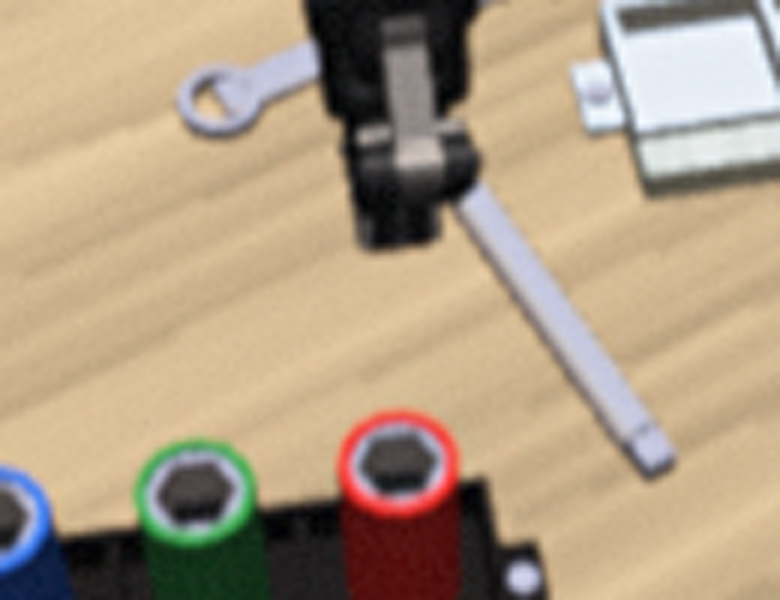

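View pics/w3.png

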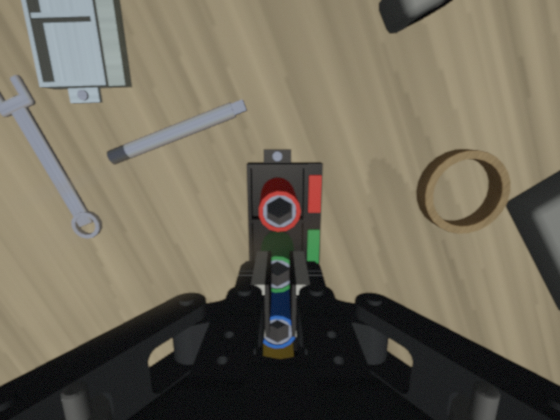

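View pics/top3.png

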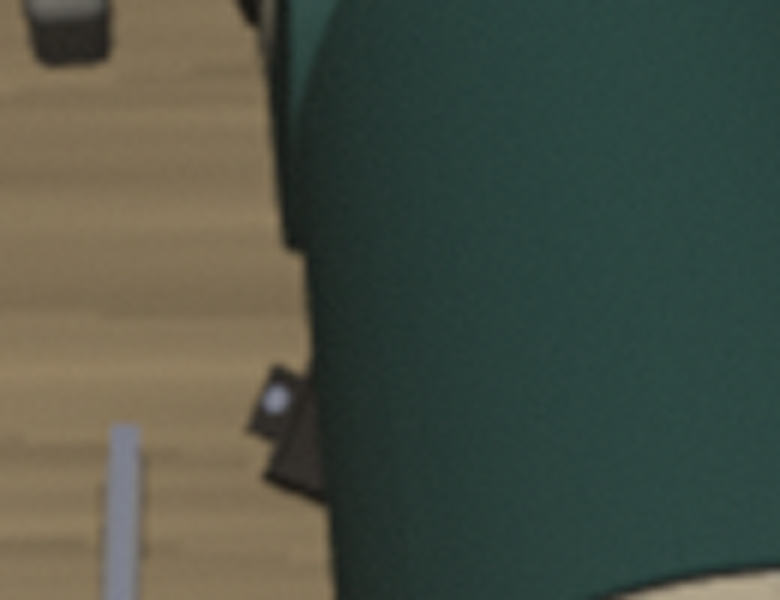

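```bash
python3 - <<'E'
from station import eyes,arm
import cv2
from h import *
p=arm.sense()["ee_pos"]
cw=eyes.calibration("wrist"); cs=eyes.calibration("scene")
print("red pred in wrist",proj(cw,(.5715,-.099,.089)),"seen 279,210; green",proj(cw,(.548,-.154,.089)),"seen 280,273")
def ray1(c,u):
    o,d=rays(c,[u]); return o,d[0]/np.linalg.norm(d[0])
o1,d1=ray1(cw,(280,255)); o2,d2=ray1(cs,(255.3,214.8))
a=np.linalg.lstsq(np.c_[d1,-d2],o2-o1,rcond=None)[0]
print(o1+a[0]*d1,o2+a[1]*d2,"tcp",p, "cam pos",o1)
print(arm.sense()["joint_positions"])
E
python3 - <<'E'
import cv2
im=cv2.imread("pics/w3.png"); cv2.imwrite("pics/w3c.png",cv2.resize(im[160:360,180:380],None,fx=3,fy=3,interpolation=cv2.INTER_CUBIC))
E
```

```text
red pred in wrist [[278.32311004 209.60210464]] seen 279,210; green [[278.0046282  273.87201088]] seen 280,273
[ 0.57386332 -0.0962552   0.19747087] [ 0.57482621 -0.09561921  0.19707489] tcp [ 0.57331653 -0.09860054  0.16922832] cam pos [ 0.59815492 -0.03726938  0.35127908]
[ 0.43299019  0.38832802 -0.40022379  1.74051713  0.17270109  1.04382715
 -0.42542746]
```

View pics/w3c.png

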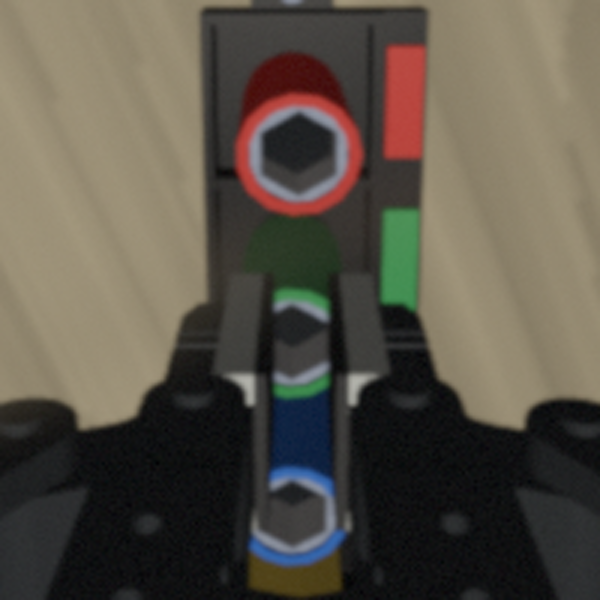

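```bash
python3 - <<'E'
from station import eyes,arm
import cv2
from h import *
from scipy.spatial.transform import Rotation as R
s=arm.sense();p=s["ee_pos"];q=s["ee_rot"];M=R.from_quat(np.r_[q[1:],q[0]]).as_matrix()
cw=eyes.calibration("wrist"); cs=eyes.calibration("scene")
print(p,M.round(3))
y=np.array([M[0,1],M[1,1],0]); y=y if y[1]>0 else -y
x=np.array([M[0,0],M[1,0],0])
for h in(0,.01,.02,.025,.03,.035): 
    b=p+[0,0,h]
    print(h,"wrist edge",proj(cw,b+.011*y)[0].round(1),"L/R pad outer",proj(cw,[b+.011*y+.012*x,b+.011*y-.012*x])[:,0].round(1),"scene",proj(cs,b+.016*x)[0].round(1),proj(cs,[b+.016*x+.011*y,b+.016*x-.011*y])[:,0].round(1))
E
```

```text
[ 0.57331653 -0.09860054  0.16922832] [[ 0.922 -0.388  0.003]
 [-0.388 -0.922 -0.001]
 [ 0.004 -0.    -1.   ]]
0 wrist edge [280.6 223.4] L/R pad outer [300.6 260.5] scene [255.  233.3] [261.9 248.2]
0.01 wrist edge [280.6 228.5] L/R pad outer [301.7 259.5] scene [254.9 229.7] [261.8 247.9]
0.02 wrist edge [280.7 234.1] L/R pad outer [303.  258.4] scene [254.7 226.1] [261.7 247.7]
0.025 wrist edge [280.8 237.2] L/R pad outer [303.7 257.8] scene [254.6 224.3] [261.7 247.6]
0.03 wrist edge [280.8 240.5] L/R pad outer [304.5 257.2] scene [254.5 222.4] [261.6 247.4]
0.035 wrist edge [280.9 244. ] L/R pad outer [305.2 256.5] scene [254.5 220.5] [261.6 247.3]
```

The fingertips appear 25 to 45 mm higher than the reported TCP in both the wrist and scene views, so the fingers closed above the socket. I'll reopen, go back down to the same safe height and look before going lower.

>>> drive_tool:
  gripper: [1,1,1,1,1]
  translation:
    - [0,0,0]
    - [0,0,0]
    - [0,0,0]
    - [0,0,0]
    - [-1,0,-20]
  yaw: [0,0,0,0,0]

```text
t: 4.4
ee_pos: [0.5737, -0.0986, 0.1508]
ee_rot: [0.0, 0.98, -0.198, 0.003]
wrist_force: [-0.3, -0.4, -0.6]
width: 0.0795
```

>>> drive_tool:
  gripper: [1,1,1,1,1]
  translation:
    - [0,0,-30]
    - [0,0,-60]
    - [0,0,-80]
    - [0,0,-95]
    - [0,0,-100]
  yaw: [0,0,0,0,0]

```text
t: 4.9
ee_pos: [0.5731, -0.0985, 0.0495]
ee_rot: [0.0, 0.98, -0.198, 0.003]
wrist_force: [-0.5, -0.2, -0.0]
width: 0.0855
```

```bash
python3 st.py 571.5 -99 48; python3 - <<'E'
from station import eyes,arm
import cv2
from h import *
im=eyes.read_camera("scene"); cv2.imwrite("pics/s4.png",cv2.resize(im[190:310,180:330],None,fx=5,fy=5,interpolation=cv2.INTER_CUBIC)[:,:,::-1])
im=eyes.read_camera("wrist"); cv2.imwrite("pics/w4.png",im[:,:,::-1])
E
```

```text
t 4.9 pos [573.1 -98.5  49.5] jaw -22.8 w 85.5 F [-0.5 -0.2 -0. ] tilt [ 0.005 -0.001 -1.   ]
delta [-1.6 -0.5 -1.5]
```

View pics/s4.png

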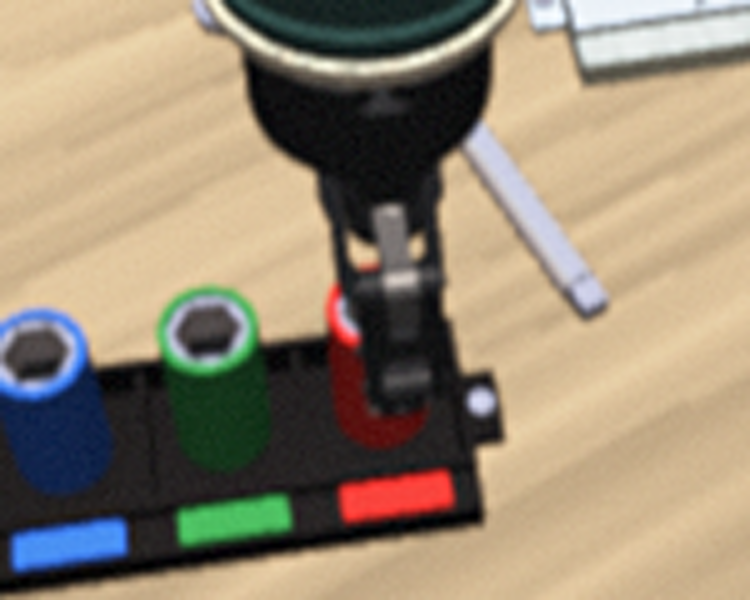

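View pics/w4.png

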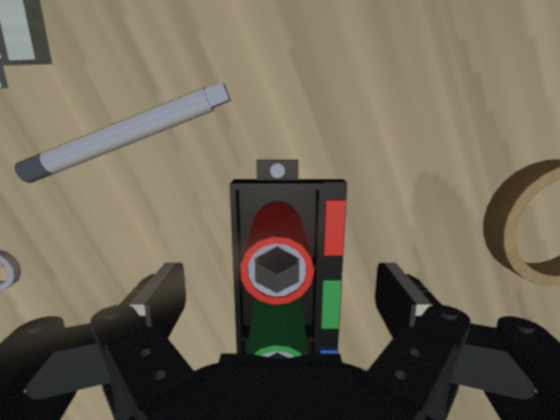

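```bash
python3 - <<'E'
from station import eyes,arm
from h import *
from scipy.spatial.transform import Rotation as R
s=arm.sense();p=s["ee_pos"];q=s["ee_rot"];M=R.from_quat(np.r_[q[1:],q[0]]).as_matrix()
cw=eyes.calibration("wrist"); cs=eyes.calibration("scene")
y=-np.array([M[0,1],M[1,1],0]);x=np.array([M[0,0],M[1,0],0])
print(p,"red in wrist pred",proj(cw,(.5715,-.099,.089)))
for h in(0,.013,.02,.03,.04,.05,.06):
    b=p+[0,0,h]
    print(h,"wrist inner +y edge",proj(cw,[b+.011*y-.0425*x,b+.011*y+.0425*x]).round(0).tolist(),"scene fingertip outer",proj(cs,b+.05*x)[0].round(1))
o,d=rays(cw,[[280,210]]);print(o,d)
E
```

```text
[ 0.57369862 -0.09859409  0.05068059] red in wrist pred [[277.26090555 269.65408593]]
0 wrist inner +y edge [[209.0, 223.0], [351.0, 223.0]] scene fingertip outer [259.5 286.7]
0.013 wrist inner +y edge [[205.0, 230.0], [357.0, 230.0]] scene fingertip outer [259.4 283.2]
0.02 wrist inner +y edge [[202.0, 234.0], [360.0, 234.0]] scene fingertip outer [259.3 281.4]
0.03 wrist inner +y edge [[197.0, 241.0], [365.0, 240.0]] scene fingertip outer [259.2 278.6]
0.04 wrist inner +y edge [[192.0, 248.0], [370.0, 247.0]] scene fingertip outer [259.1 275.8]
0.05 wrist inner +y edge [[186.0, 256.0], [376.0, 256.0]] scene fingertip outer [259. 273.]
0.06 wrist inner +y edge [[179.0, 265.0], [383.0, 265.0]] scene fingertip outer [258.9 270. ]
[ 0.5979982  -0.03719492  0.23278003] [[-0.09109126 -0.2316301  -0.96862351]]
```

Both views put the open tips about 55 mm above the reported TCP, where 13 mm is expected. The real tool therefore sits about 42 mm higher than reported. I'll go down a further 25 mm and check.

>>> drive_tool:
  gripper: [1,1,1,1]
  translation:
    - [-1,0,-8]
    - [-2,0,-16]
    - [-2,0,-25]
    - [-2,0,-25]
  yaw: [0,0,0,0]

```text
t: 5.4
ee_pos: [0.571, -0.0985, 0.0245]
ee_rot: [0.0, 0.98, -0.198, 0.002]
wrist_force: [-0.3, -0.9, 1.0]
width: 0.0851
```

```bash
python3 st.py 571.5 -99 5; python3 - <<'E'
from station import eyes,arm
import cv2
from h import *
im=eyes.read_camera("scene"); cv2.imwrite("pics/s5.png",cv2.resize(im[190:310,180:330],None,fx=5,fy=5,interpolation=cv2.INTER_CUBIC)[:,:,::-1])
im=eyes.read_camera("wrist"); cv2.imwrite("pics/w5.png",im[:,:,::-1])
E
```

```text
t 5.4 pos [571.  -98.5  24.5] jaw -22.8 w 85.1 F [-0.3 -0.9  1. ] tilt [ 0.005 -0.001 -1.   ]
delta [  0.5  -0.5 -19.5]
```

View pics/s5.png

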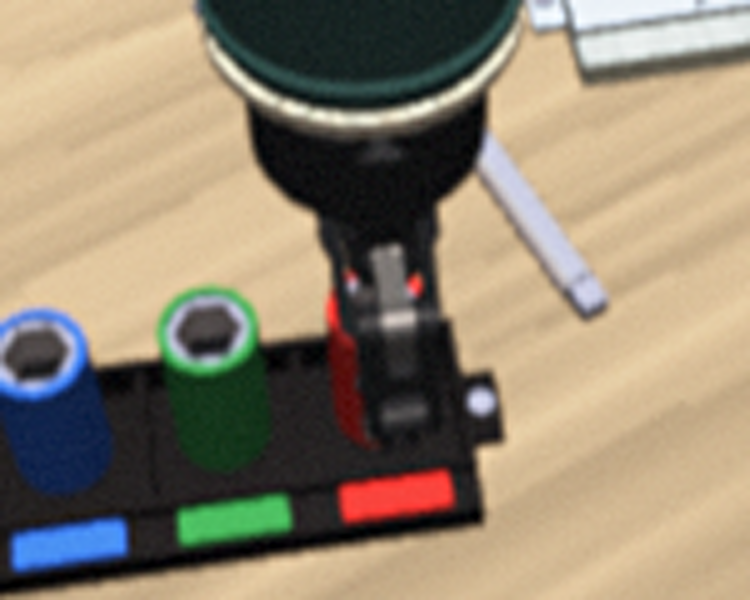

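View pics/w5.png

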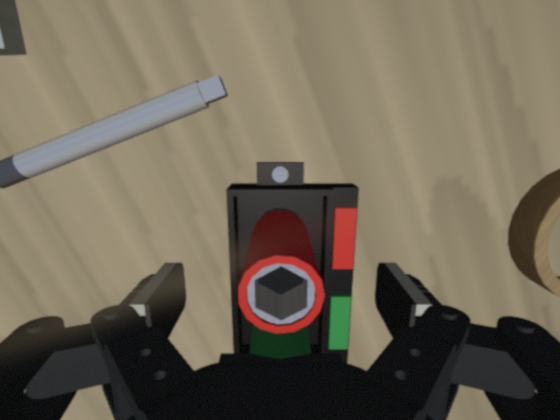

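The jaws are centred on red, at x≈280 in the wrist view. The tips are at about 80 mm, just below red's top. I'll go another 18 mm down, then close.

>>> drive_tool:
  gripper: [1,1,1]
  translation:
    - [0,0,-8]
    - [0,0,-18]
    - [0,0,-18]
  yaw: [0,0,0]

```text
t: 5.8
ee_pos: [0.5707, -0.0984, 0.0059]
ee_rot: [0.0, 0.98, -0.198, 0.002]
wrist_force: [-0.9, 0.5, -0.5]
width: 0.0849
```

>>> drive_tool:
  gripper: [0.3,0.3,0.3,0.3,0.3]
  translation:
    - [0,0,0]
    - [0,0,0]
    - [0,0,0]
    - [0,0,0]
    - [0,0,0]
  yaw: [0,0,0,0,0]
  grip_force: 50

```text
t: 6.3
ee_pos: [0.5709, -0.0984, 0.0063]
ee_rot: [0.0, 0.98, -0.198, 0.002]
wrist_force: [-0.8, 0.3, 5.0]
width: 0.035
```

```bash
python3 st.py
```

```text
t 6.3 pos [570.9 -98.4   6.3] jaw -22.8 w 35.0 F [-0.8  0.3  5. ] tilt [ 0.005 -0.001 -1.   ]
```

>>> drive_tool:
  gripper: [0.2,0.2,0.2,0.2,0.2]
  translation:
    - [0,0,0]
    - [0,0,0]
    - [0,0,3]
    - [0,0,8]
    - [0,0,15]
  yaw: [0,0,0,0,0]
  grip_force: 60

```text
t: 6.8
ee_pos: [0.5707, -0.0984, 0.0215]
ee_rot: [0.0, 0.98, -0.198, 0.002]
wrist_force: [0.6, 0.4, -3.4]
width: 0.0348
```

```bash
python3 st.py; python3 - <<'E'
from station import eyes,arm
import cv2
im=eyes.read_camera("scene"); cv2.imwrite("pics/s6.png",cv2.resize(im[190:310,180:330],None,fx=5,fy=5,interpolation=cv2.INTER_CUBIC)[:,:,::-1])
E
```

```text
t 6.8 pos [570.7 -98.4  21.5] jaw -22.8 w 34.8 F [ 0.6  0.4 -3.4] tilt [ 0.004 -0.001 -1.   ]
```

View pics/s6.png

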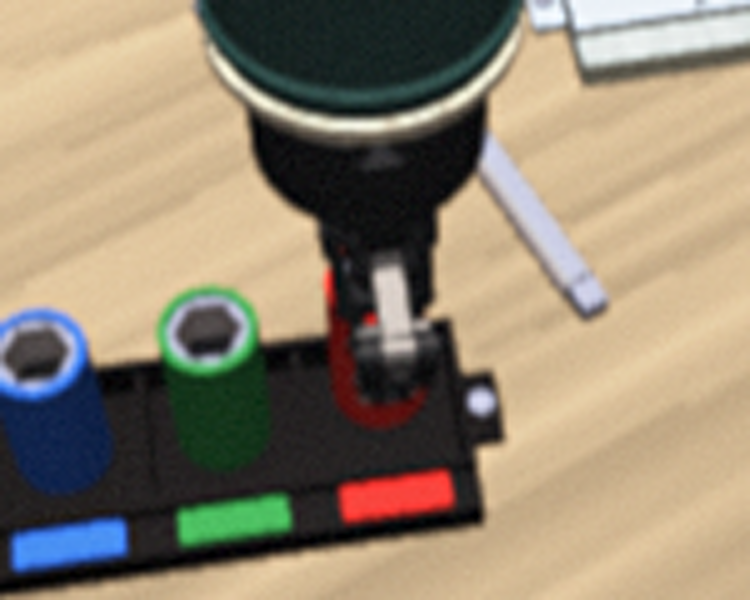

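Red is held: the width is 35 mm and the weight reads about 3 N. Now I'll lift and carry it.

>>> drive_tool:
  gripper: [0.2,0.2,0.2,0.2,0.2]
  translation:
    - [0,0,20]
    - [0,0,50]
    - [0,0,80]
    - [0,0,100]
    - [-5,8,110]
  yaw: [0,0,0,0,0]

```text
t: 7.35
ee_pos: [0.5673, -0.0912, 0.1349]
ee_rot: [0.0, 0.98, -0.198, 0.004]
wrist_force: [-0.3, 0.1, -3.6]
width: 0.0348
```

>>> drive_tool:
  gripper: [0.2,0.2,0.2,0.2,0.2]
  translation:
    - [-10,16,0]
    - [-26,42,0]
    - [-42,68,0]
    - [-60,95,0]
    - [-78,123,0]
  yaw: [0,0,1,1,2]

```text
t: 7.85
ee_pos: [0.4868, 0.0337, 0.1337]
ee_rot: [0.0, 0.984, -0.181, 0.004]
wrist_force: [0.7, 1.5, -3.1]
width: 0.0347
```

>>> drive_tool:
  gripper: [0.2,0.2,0.2,0.2,0.2]
  translation:
    - [-14,22,0]
    - [-26,44,0]
    - [-36,60,0]
    - [-42,68,0]
    - [-44,70,0]
  yaw: [0,0,0,0,0]

```text
t: 8.35
ee_pos: [0.4414, 0.1046, 0.1332]
ee_rot: [0.001, 0.984, -0.18, 0.003]
wrist_force: [0.1, -1.1, -3.1]
width: 0.0351
```

```bash
python3 st.py 442.5 105.5 9;  python3 - <<'E'
from station import eyes,arm
import cv2
from h import *
im=eyes.read_camera("wrist"); cv2.imwrite("pics/w7.png",im[:,:,::-1])
c=eyes.calibration("wrist");y=np.array([.3588,.9334,0]);x=np.array([.9334,-.3588,0]);o=np.array([.4748,.1895,0])
for k in(-120,-90,-30,30,90,120): print(k,proj(c,[o+y*k/1000+[0,0,.022]-.032*x,o+y*k/1000+[0,0,.022]+.032*x]).round(0).tolist())
E
```

```text
t 8.35 pos [441.4 104.6 133.2] jaw -20.7 w 35.1 F [ 0.1 -1.1 -3.1] tilt [ 0.006 -0.002 -1.   ]
delta [   1.1    0.9 -124.2]
-120 [[247.0, 229.0], [313.0, 229.0]]
-90 [[246.0, 199.0], [314.0, 199.0]]
-30 [[244.0, 133.0], [316.0, 133.0]]
30 [[243.0, 60.0], [318.0, 60.0]]
90 [[241.0, -23.0], [321.0, -22.0]]
120 [[239.0, -68.0], [323.0, -67.0]]
```

View pics/w7.png

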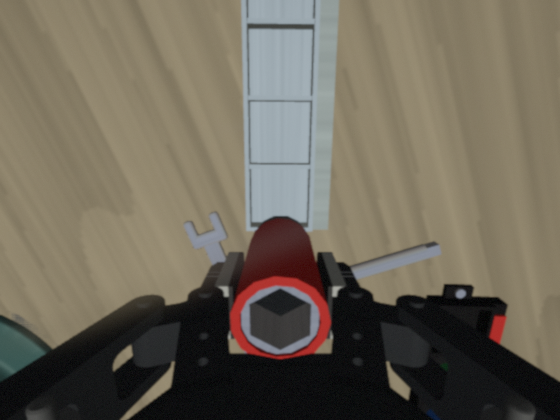

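Red is held upright at (281,310). The rack's near end at y≈230 and its walls at y≈163, 100 and 24 match the predictions to about 2 mm. Lowering now.

>>> drive_tool:
  gripper: [0.2,0.2,0.2,0.2,0.2]
  translation:
    - [1,1,-15]
    - [1,1,-45]
    - [1,1,-75]
    - [1,1,-100]
    - [1,1,-112]
  yaw: [0,0,0,0,0]

```text
t: 8.9
ee_pos: [0.4419, 0.1041, 0.0193]
ee_rot: [0.001, 0.984, -0.181, 0.002]
wrist_force: [0.6, 0.4, -2.9]
width: 0.0348
```

>>> drive_tool:
  gripper: [0.2,0.2,0.2,0.2,0.2]
  translation:
    - [0,0,-4]
    - [0,0,-8]
    - [0,0,-11]
    - [0,0,-13]
    - [0,0,-14]
  yaw: [0,0,0,0,0]

```text
t: 9.4
ee_pos: [0.4427, 0.1042, 0.0061]
ee_rot: [0.001, 0.983, -0.181, 0.003]
wrist_force: [-8.5, -2.8, 36.7]
width: 0.0348
```

```bash
python3 st.py 442.5 105.5 6
```

```text
t 9.4 pos [442.7 104.2   6.1] jaw -20.9 w 34.8 F [-8.5 -2.8 36.7] tilt [ 0.005 -0.003 -1.   ]
delta [-0.2  1.3 -0.1]
```

It is on the floor at the same height it was gripped at, pressing a little. I'll ease up 1 mm and release.

>>> drive_tool:
  gripper: [0.2,0.2,0.5,0.7,0.8]
  translation:
    - [0,0,1]
    - [0,0,1.5]
    - [0,0,1.5]
    - [0,0,1.5]
    - [0,0,1.5]
  yaw: [0,0,0,0,0]

```text
t: 9.9
ee_pos: [0.4428, 0.1042, 0.0077]
ee_rot: [0.001, 0.983, -0.181, 0.003]
wrist_force: [0.2, 0.9, 0.6]
width: 0.0678
```

>>> drive_tool:
  gripper: [1,1,1,1,1]
  translation:
    - [0,0,0]
    - [0,0,0]
    - [0,0,10]
    - [0,0,35]
    - [0,0,70]
  yaw: [0,0,0,0,0]

```text
t: 10.4
ee_pos: [0.4418, 0.1043, 0.0782]
ee_rot: [0.001, 0.984, -0.181, 0.001]
wrist_force: [0.8, 0.1, 0.5]
width: 0.0855
```

>>> drive_tool:
  gripper: [1,1,1,1,1]
  translation:
    - [0,0,25]
    - [10,-26,50]
    - [26,-64,50]
    - [42,-102,50]
    - [58,-140,50]
  yaw: [0,0,0,0,-2]

```text
t: 10.9
ee_pos: [0.5003, -0.0373, 0.1293]
ee_rot: [0.001, 0.98, -0.198, 0.002]
wrist_force: [1.2, 1.2, 0.0]
width: 0.0855
```

```bash
python3 st.py 548 -154 130;  python3 - <<'E'
from station import eyes,arm
import cv2
im=eyes.read_camera("scene"); cv2.imwrite("pics/s8.png",im[:,:,::-1])
E
```

```text
t 10.9 pos [500.3 -37.3 129.3] jaw -22.8 w 85.5 F [1.2 1.2 0. ] tilt [ 0.003 -0.003 -1.   ]
delta [  47.7 -116.7    0.7]
```

View pics/s8.png

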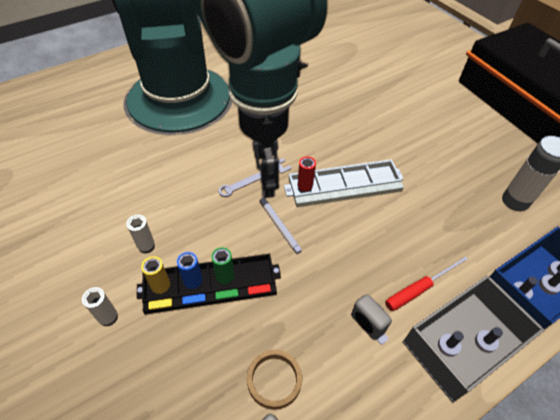

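Red stands upright in the rightmost new pocket, seen at (306,175) in the scene view. Next is green.

>>> drive_tool:
  gripper: [1,1,1,1,1]
  translation:
    - [12,-30,0]
    - [26,-64,0]
    - [38,-94,0]
    - [46,-112,-15]
    - [48,-117,-40]
  yaw: [0,0,0,0,0]

```text
t: 11.45
ee_pos: [0.5515, -0.1636, 0.0903]
ee_rot: [0.002, 0.979, -0.204, 0.004]
wrist_force: [-0.2, -0.3, -0.4]
width: 0.0854
```

```bash
python3 st.py 547.7 -153.8 6
```

```text
t 11.45 pos [ 551.5 -163.6   90.3] jaw -23.5 w 85.4 F [-0.2 -0.3 -0.4] tilt [ 0.007 -0.006 -1.   ]
delta [ -3.8   9.8 -84.3]
```

>>> drive_tool:
  gripper: [1,1,1,1]
  translation:
    - [-4,9,0]
    - [-4,9.5,0]
    - [-4,9.5,0]
    - [-4,9.5,0]
  yaw: [0.7,0.7,0.7,0.7]

```text
t: 11.85
ee_pos: [0.548, -0.1537, 0.0916]
ee_rot: [0.002, 0.98, -0.198, 0.005]
wrist_force: [0.2, -0.4, -0.9]
width: 0.0855
```

```bash
python3 st.py 547.7 -153.8 6;python3 - <<'E'
from station import eyes,arm
import cv2
from h import *
im=eyes.read_camera("wrist"); cv2.imwrite("pics/w9.png",im[:,:,::-1])
c=eyes.calibration("wrist"); print(proj(c,[(.548,-.154,.089),(.526,-.2095,.089)]).round(0))
E
```

```text
t 11.85 pos [ 548.  -153.7   91.6] jaw -22.8 w 85.5 F [ 0.2 -0.4 -0.9] tilt [ 0.008 -0.006 -1.   ]
delta [ -0.3  -0.1 -85.6]
[[281. 239.]
 [282. 324.]]
```

View pics/w9.png

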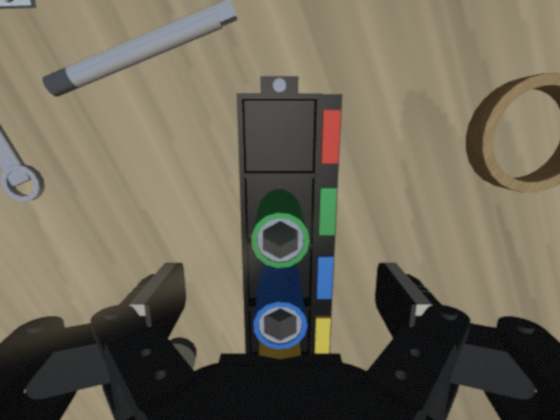

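Green is at (280,240), as predicted. Descending and gripping.

>>> drive_tool:
  gripper: [1,1,1,1,1]
  translation:
    - [0,0,-25]
    - [0,0,-50]
    - [0,0,-70]
    - [0,0,-82]
    - [0,0,-85]
  yaw: [0,0,0,0,0]

```text
t: 12.4
ee_pos: [0.5475, -0.1537, 0.0056]
ee_rot: [0.002, 0.98, -0.198, 0.004]
wrist_force: [0.3, 0.6, 0.6]
width: 0.0857
```

>>> drive_tool:
  gripper: [0.2,0.2,0.2,0.2,0.2]
  translation:
    - [0,0,0]
    - [0,0,0]
    - [0,0,0]
    - [0,0,0]
    - [0,0,0]
  yaw: [0,0,0,0,0]

```text
t: 12.9
ee_pos: [0.5481, -0.1539, 0.0066]
ee_rot: [0.002, 0.98, -0.198, 0.005]
wrist_force: [-1.6, -0.2, 8.0]
width: 0.0348
```

```bash
python3 st.py 547.7 -153.8 6
```

```text
t 12.9 pos [ 548.1 -153.9    6.6] jaw -22.8 w 34.8 F [-1.6 -0.2  8. ] tilt [ 0.008 -0.007 -1.   ]
delta [-0.4  0.1 -0.6]
```

>>> drive_tool:
  gripper: [0.2,0.2,0.2,0.2,0.2]
  translation:
    - [0,0,3]
    - [0,0,15]
    - [0,0,40]
    - [0,0,75]
    - [0,0,105]
  yaw: [0,0,0,0,0]

```text
t: 13.4
ee_pos: [0.5481, -0.1537, 0.114]
ee_rot: [0.002, 0.98, -0.197, 0.005]
wrist_force: [0.3, -0.3, -1.2]
width: 0.0347
```

>>> drive_tool:
  gripper: [0.2,0.2,0.2,0.2,0.2]
  translation:
    - [0,0,15]
    - [-5,20,20]
    - [-13,50,20]
    - [-22,84,20]
    - [-31,118,20]
  yaw: [0,0,0,1,2]

```text
t: 13.9
ee_pos: [0.5167, -0.0346, 0.135]
ee_rot: [0.002, 0.984, -0.18, 0.005]
wrist_force: [1.1, -0.1, -2.0]
width: 0.0347
```

>>> drive_tool:
  gripper: [0.2,0.2,0.2,0.2,0.2]
  translation:
    - [-9,34,0]
    - [-18,68,0]
    - [-27,102,0]
    - [-36,135,0]
    - [-43,160,0]
  yaw: [0,0,0,0,0]

```text
t: 14.4
ee_pos: [0.4729, 0.1274, 0.136]
ee_rot: [0.002, 0.984, -0.179, 0.006]
wrist_force: [0.6, 0.4, -1.9]
width: 0.0348
```

```bash
python3 st.py 464 161.5 130
```

```text
t 14.4 pos [472.9 127.4 136. ] jaw -20.7 w 34.8 F [ 0.6  0.4 -1.9] tilt [ 0.011 -0.007 -1.   ]
delta [-8.9 34.1 -6. ]
```

>>> drive_tool:
  gripper: [0.2,0.2,0.2,0.2,0.2]
  translation:
    - [-4,18,0]
    - [-7,29,0]
    - [-9,34,0]
    - [-9,34,-5]
    - [-9,34,-15]
  yaw: [0,0,0,0,0]

```text
t: 14.9
ee_pos: [0.4646, 0.1605, 0.1209]
ee_rot: [0.002, 0.984, -0.18, 0.006]
wrist_force: [1.0, -0.1, -1.5]
width: 0.0348
```

```bash
python3 st.py 464 161.5 6.6; python3 - <<'E'
from station import eyes,arm
import cv2
im=eyes.read_camera("wrist"); cv2.imwrite("pics/w10.png",im[:,:,::-1])
E
```

```text
t 14.9 pos [464.6 160.5 120.9] jaw -20.7 w 34.8 F [ 1.  -0.1 -1.5] tilt [ 0.012 -0.007 -1.   ]
delta [  -0.6    1.  -114.3]
```

View pics/w10.png

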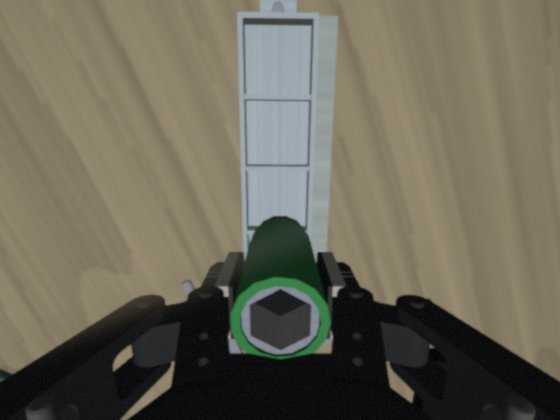

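>>> drive_tool:
  gripper: [0.2,0.2,0.2,0.2,0.2]
  translation:
    - [-0.5,1,-15]
    - [-0.5,1,-45]
    - [-0.5,1,-75]
    - [-0.5,1,-95]
    - [-0.5,1,-103]
  yaw: [0,0,0,0,0]

```text
t: 15.45
ee_pos: [0.4619, 0.1599, 0.0137]
ee_rot: [0.004, 0.984, -0.181, 0.004]
wrist_force: [0.4, 0.0, -1.1]
width: 0.0347
```

>>> drive_tool:
  gripper: [0.2,0.2,0.2,0.2,0.2]
  translation:
    - [0,0,-4]
    - [0,0,-7]
    - [0,0,-9.5]
    - [0,0,-10.5]
    - [0,0,-10.5]
  yaw: [0,0,0,0,0]

```text
t: 15.95
ee_pos: [0.4634, 0.1602, 0.0058]
ee_rot: [0.003, 0.984, -0.181, 0.005]
wrist_force: [-12.1, -4.5, 45.7]
width: 0.0351
```

```bash
python3 st.py 464 161.5 6.6
```

```text
t 15.95 pos [463.4 160.2   5.8] jaw -20.8 w 35.1 F [-12.1  -4.5  45.7] tilt [ 0.009 -0.009 -1.   ]
delta [0.6 1.3 0.8]
```

>>> drive_tool:
  gripper: [0.2,0.2,0.5,0.7,0.8]
  translation:
    - [0,0,1]
    - [0,0,1.5]
    - [0,0,1.5]
    - [0,0,1.5]
    - [0,0,1.5]
  yaw: [0,0,0,0,0]

```text
t: 16.45
ee_pos: [0.4634, 0.1602, 0.0072]
ee_rot: [0.003, 0.984, -0.181, 0.005]
wrist_force: [0.8, -0.3, 0.6]
width: 0.0684
```

>>> drive_tool:
  gripper: [1,1,1,1,1]
  translation:
    - [0,0,0]
    - [0,0,0]
    - [0,0,10]
    - [0,0,35]
    - [0,0,70]
  yaw: [0,0,0,0,0]

```text
t: 16.95
ee_pos: [0.4624, 0.1601, 0.0776]
ee_rot: [0.004, 0.984, -0.18, 0.004]
wrist_force: [0.7, 0.3, 1.6]
width: 0.0855
```

>>> drive_tool:
  gripper: [1,1,1,1,1]
  translation:
    - [0,0,25]
    - [2,-26,50]
    - [6,-64,50]
    - [10,-102,50]
    - [14,-140,50]
  yaw: [0,0,0,0,-2]

```text
t: 17.45
ee_pos: [0.4764, 0.0187, 0.1287]
ee_rot: [0.004, 0.98, -0.197, 0.005]
wrist_force: [0.1, 0.1, 0.5]
width: 0.0856
```

>>> drive_tool:
  gripper: [1,1,1,1,1]
  translation:
    - [4,-36,0]
    - [8,-74,0]
    - [13,-112,0]
    - [18,-150,0]
    - [22,-180,0]
  yaw: [0,0,0,0,0]

```text
t: 17.95
ee_pos: [0.4983, -0.1635, 0.1294]
ee_rot: [0.004, 0.98, -0.198, 0.005]
wrist_force: [0.0, 0.5, 0.3]
width: 0.0853
```

```bash
python3 st.py 526 -209.5 90;  python3 - <<'E'
from station import eyes,arm
import cv2
im=eyes.read_camera("scene"); cv2.imwrite("pics/s11.png",im[:,:,::-1])
E
```

```text
t 17.95 pos [ 498.3 -163.5  129.4] jaw -22.8 w 85.3 F [0.  0.5 0.3] tilt [ 0.008 -0.009 -1.   ]
delta [ 27.7 -46.  -39.4]
```

View pics/s11.png

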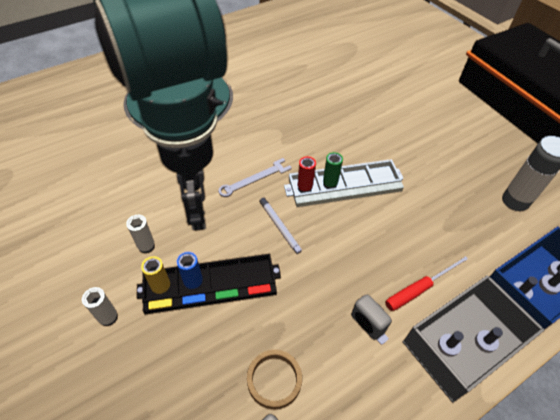

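Red and green stand upright at (306,172) and (333,170). Next is blue. First I'll check the clearance to the white look-alikes.

```bash
python3 - <<'E'
from station import eyes
from h import *
ct=eyes.calibration("top")
P=plane(ct,[(374,251),(423,203)],.085)[:,:2]; print(P.round(3))
for n,s in(("blue",(.526,-.2095)),("yellow",(.502,-.2643))):
    a=np.radians(-22.8)
    for w in P:
        d=w-s; print(n,"along x_r",d@[np.cos(a),np.sin(a)],"along y_r",d@[-np.sin(a),np.cos(a)])
E
```

```text
[[ 0.397 -0.254]
 [ 0.502 -0.37 ]]
blue along x_r -0.10134359663295077 along y_r -0.09054411842938927
blue along x_r 0.039782806372738955 along y_r -0.15695335660352727
yellow along x_r -0.10045473513240198 along y_r -0.030725643647488962
yellow along x_r 0.04067166787328775 along y_r -0.09713488182162697
```

>>> drive_tool:
  gripper: [1,1,1,1,1]
  translation:
    - [14,-23,0]
    - [24,-40,0]
    - [28,-46,0]
    - [28,-46,-15]
    - [28,-46,-35]
  yaw: [0,0,0,0,0]

```text
t: 18.5
ee_pos: [0.5265, -0.2131, 0.094]
ee_rot: [0.004, 0.98, -0.2, 0.006]
wrist_force: [0.3, 0.8, -1.1]
width: 0.0849
```

```bash
python3 st.py 526 -209.5 6;python3 - <<'E'
from station import eyes,arm
import cv2
from h import *
im=eyes.read_camera("wrist"); cv2.imwrite("pics/w12.png",im[:,:,::-1])
c=eyes.calibration("wrist"); print(proj(c,[(.526,-.2095,.089),(.502,-.2643,.089)]).round(0))
E
```

```text
t 18.5 pos [ 526.5 -213.1   94. ] jaw -23.0 w 84.9 F [ 0.3  0.8 -1.1] tilt [ 0.009 -0.011 -1.   ]
delta [ -0.5   3.6 -88. ]
[[281. 235.]
 [280. 321.]]
```

View pics/w12.png

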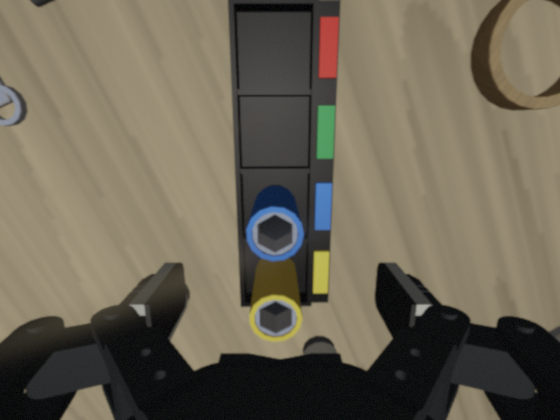

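Blue is at (275,234), about 2 mm toward the robot from the prediction. I'll correct for that, then descend and grip. The white sockets clear the fingers by 25 mm or more.

>>> drive_tool:
  gripper: [1,1,1,1,1]
  translation:
    - [-2,4,0]
    - [-2,4,-20]
    - [-2,4,-50]
    - [-2,4,-78]
    - [-2,4,-87]
  yaw: [0,0,0,0,0]

```text
t: 19.05
ee_pos: [0.5212, -0.2068, 0.0017]
ee_rot: [0.003, 0.98, -0.199, 0.002]
wrist_force: [-0.7, -0.4, 0.2]
width: 0.0853
```

```bash
python3 st.py 524.5 -209 6.5
```

```text
t 19.05 pos [ 521.2 -206.8    1.7] jaw -23.0 w 85.3 F [-0.7 -0.4  0.2] tilt [ 0.002 -0.007 -1.   ]
delta [ 3.3 -2.2  4.8]
```

>>> drive_tool:
  gripper: [1,1,0.2,0.2,0.2]
  translation:
    - [3,-2,5]
    - [3,-2,5]
    - [3,-2,5]
    - [3,-2,5]
    - [3,-2,5]
  yaw: [0,0,0,0,0]

```text
t: 19.55
ee_pos: [0.5244, -0.2089, 0.0073]
ee_rot: [0.004, 0.98, -0.199, 0.002]
wrist_force: [0.2, 0.1, -0.4]
width: 0.0443
```

>>> drive_tool:
  gripper: [0.2,0.2,0.2,0.2,0.2]
  translation:
    - [0,0,0]
    - [0,0,0]
    - [0,0,0]
    - [0,0,0]
    - [0,0,0]
  yaw: [0,0,0,0,0]

```text
t: 20.05
ee_pos: [0.5245, -0.209, 0.0075]
ee_rot: [0.004, 0.98, -0.199, 0.002]
wrist_force: [-1.6, -0.2, 5.2]
width: 0.0346
```

```bash
python3 st.py 524.5 -209 6.5
```

```text
t 20.05 pos [ 524.5 -209.     7.5] jaw -23.0 w 34.6 F [-1.6 -0.2  5.2] tilt [ 0.003 -0.008 -1.   ]
delta [-0. -0. -1.]
```

>>> drive_tool:
  gripper: [0.2,0.2,0.2,0.2,0.2]
  translation:
    - [0,0,3]
    - [0,0,15]
    - [0,0,40]
    - [0,0,75]
    - [0,0,105]
  yaw: [0,0,0,0,0]

```text
t: 20.55
ee_pos: [0.5245, -0.2088, 0.1146]
ee_rot: [0.004, 0.98, -0.199, 0.002]
wrist_force: [0.9, -1.0, -1.5]
width: 0.0349
```

>>> drive_tool:
  gripper: [0.2,0.2,0.2,0.2,0.2]
  translation:
    - [0,0,15]
    - [-2,20,20]
    - [-5,50,20]
    - [-8,84,20]
    - [-11,118,20]
  yaw: [0,0,0,1,2]

```text
t: 21.05
ee_pos: [0.5131, -0.0896, 0.1354]
ee_rot: [0.004, 0.983, -0.182, 0.003]
wrist_force: [0.5, -0.4, -3.0]
width: 0.0351
```

>>> drive_tool:
  gripper: [0.2,0.2,0.2,0.2,0.2]
  translation:
    - [-3,36,0]
    - [-7,74,0]
    - [-10,112,0]
    - [-13,148,0]
    - [-17,184,0]
  yaw: [0,0,0,0,0]

```text
t: 21.55
ee_pos: [0.4958, 0.0957, 0.1362]
ee_rot: [0.004, 0.983, -0.182, 0.003]
wrist_force: [0.4, -0.1, -2.8]
width: 0.0352
```

```bash
python3 st.py 485.6 217.5 130
```

```text
t 21.55 pos [495.8  95.7 136.2] jaw -20.9 w 35.2 F [ 0.4 -0.1 -2.8] tilt [ 0.005 -0.008 -1.   ]
delta [-10.2 121.8  -6.2]
```

>>> drive_tool:
  gripper: [0.2,0.2,0.2,0.2,0.2]
  translation:
    - [-3,34,0]
    - [-5,66,0]
    - [-8,96,0]
    - [-10,116,0]
    - [-10,122,0]
  yaw: [0,0,0,0,0]

```text
t: 22.05
ee_pos: [0.485, 0.2202, 0.1369]
ee_rot: [0.003, 0.984, -0.18, 0.003]
wrist_force: [-0.3, 0.3, -3.5]
width: 0.035
```

>>> drive_tool:
  gripper: [0.2,0.2,0.2]
  translation:
    - [0,0,-5]
    - [0,0,-10]
    - [0,0,-10]
  yaw: [0,0,0]

```text
t: 22.35
ee_pos: [0.4848, 0.2188, 0.1261]
ee_rot: [0.004, 0.984, -0.181, 0.003]
wrist_force: [-0.1, 0.2, -3.1]
width: 0.0351
```

```bash
python3 st.py 485.6 217.5 8;python3 - <<'E'
from station import eyes,arm
import cv2
im=eyes.read_camera("wrist"); cv2.imwrite("pics/w13.png",im[:,:,::-1])
E
```

```text
t 22.35 pos [484.8 218.8 126.1] jaw -20.8 w 35.1 F [-0.1  0.2 -3.1] tilt [ 0.004 -0.008 -1.   ]
delta [   0.8   -1.3 -118.1]
```

View pics/w13.png

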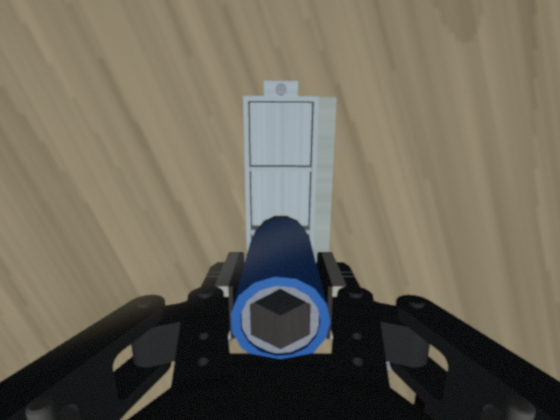

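>>> drive_tool:
  gripper: [0.2,0.2,0.2,0.2,0.2]
  translation:
    - [1,-1,-15]
    - [1,-1,-45]
    - [1,-1,-75]
    - [1,-1,-97]
    - [1,-1,-106]
  yaw: [0,0,0,0,0]

```text
t: 22.9
ee_pos: [0.4847, 0.2169, 0.0178]
ee_rot: [0.005, 0.983, -0.181, 0.001]
wrist_force: [-0.1, -0.1, -2.3]
width: 0.0345
```

>>> drive_tool:
  gripper: [0.2,0.2,0.2,0.2]
  translation:
    - [0,0,-4]
    - [0,0,-6]
    - [0,0,-8]
    - [0,0,-9]
  yaw: [0,0,0,0]

```text
t: 23.3
ee_pos: [0.4852, 0.217, 0.0093]
ee_rot: [0.004, 0.983, -0.181, 0.002]
wrist_force: [0.5, 0.8, -2.0]
width: 0.0345
```

```bash
python3 st.py 485.6 217.5 8
```

```text
t 23.3 pos [485.2 217.    9.3] jaw -20.9 w 34.5 F [ 0.5  0.8 -2. ] tilt [ 0.002 -0.009 -1.   ]
delta [ 0.4  0.5 -1.3]
```

Not yet in contact. Lowering another 2 mm.

>>> drive_tool:
  gripper: [0.2,0.2,0.2]
  translation:
    - [0,0,-1]
    - [0,0,-2]
    - [0,0,-2]
  yaw: [0,0,0]

```text
t: 23.6
ee_pos: [0.4855, 0.2171, 0.0076]
ee_rot: [0.004, 0.983, -0.181, 0.002]
wrist_force: [0.6, -0.7, -2.2]
width: 0.0348
```

>>> drive_tool:
  gripper: [0.2,0.2,0.2]
  translation:
    - [0,0,-0.8]
    - [0,0,-1.5]
    - [0,0,-1.5]
  yaw: [0,0,0]

```text
t: 23.9
ee_pos: [0.4859, 0.2173, 0.0074]
ee_rot: [0.004, 0.983, -0.181, 0.003]
wrist_force: [-6.2, -4.4, 25.8]
width: 0.0352
```

Contact with the floor at z=7.4, the same as the grip height. Releasing.

>>> drive_tool:
  gripper: [0.2,0.2,0.5,0.7,0.8]
  translation:
    - [0,0,0.5]
    - [0,0,0.5]
    - [0,0,0.5]
    - [0,0,0.5]
    - [0,0,0.5]
  yaw: [0,0,0,0,0]

```text
t: 24.4
ee_pos: [0.4859, 0.2174, 0.0078]
ee_rot: [0.004, 0.983, -0.181, 0.003]
wrist_force: [0.2, -0.4, 0.6]
width: 0.0681
```

>>> drive_tool:
  gripper: [1,1,1,1,1]
  translation:
    - [0,0,0]
    - [0,0,0]
    - [0,0,10]
    - [0,0,35]
    - [0,0,70]
  yaw: [0,0,0,0,0]

```text
t: 24.9
ee_pos: [0.4849, 0.2171, 0.0782]
ee_rot: [0.005, 0.983, -0.181, 0.002]
wrist_force: [0.2, -0.7, 0.4]
width: 0.0855
```

>>> drive_tool:
  gripper: [1,1,1,1,1]
  translation:
    - [0,0,25]
    - [0,-26,50]
    - [0,-64,50]
    - [0,-102,50]
    - [0,-140,50]
  yaw: [0,0,0,0,-2]

```text
t: 25.4
ee_pos: [0.4849, 0.0758, 0.1292]
ee_rot: [0.005, 0.98, -0.198, 0.002]
wrist_force: [-0.2, 0.4, 1.0]
width: 0.0853
```

>>> drive_tool:
  gripper: [1,1,1,1,1]
  translation:
    - [0,-38,0]
    - [0,-76,0]
    - [0,-114,0]
    - [0,-152,0]
    - [2,-190,0]
  yaw: [0,0,0,0,0]

```text
t: 25.9
ee_pos: [0.4866, -0.1157, 0.13]
ee_rot: [0.005, 0.98, -0.198, 0.002]
wrist_force: [0.3, -0.8, 0.0]
width: 0.0856
```

```bash
python3 st.py 501 -264 95;  python3 - <<'E'
from station import eyes,arm
import cv2
im=eyes.read_camera("scene"); cv2.imwrite("pics/s14.png",im[:,:,::-1])
E
```

```text
t 25.9 pos [ 486.6 -115.7  130. ] jaw -22.8 w 85.6 F [ 0.3 -0.8  0. ] tilt [ 0.003 -0.01  -1.   ]
delta [  14.4 -148.3  -35. ]
```

View pics/s14.png

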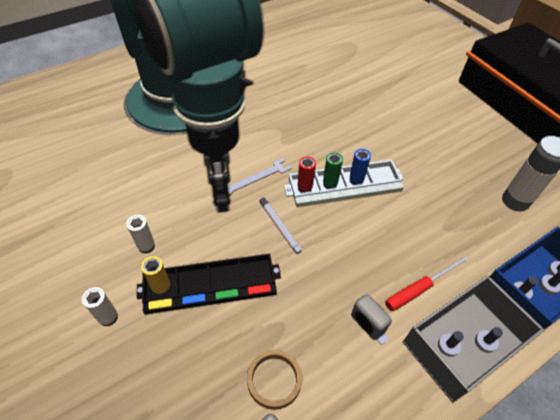

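Three are standing upright in the new rack. The yellow socket at (153,275) in the old rack is the right one; the white ones at (140,230) and (98,305) stand loose on the bench. Next is yellow.

>>> drive_tool:
  gripper: [1,1,1,1,1]
  translation:
    - [4,-36,0]
    - [8,-72,0]
    - [11,-108,0]
    - [13,-132,0]
    - [14,-145,0]
  yaw: [0,0,0,0,0]

```text
t: 26.45
ee_pos: [0.5003, -0.2692, 0.1303]
ee_rot: [0.006, 0.979, -0.202, 0.003]
wrist_force: [-0.4, 0.7, 0.3]
width: 0.0853
```

>>> drive_tool:
  gripper: [1,1,1,1]
  translation:
    - [0,-3,-10]
    - [0,-3,-25]
    - [0,-3,-35]
    - [0,-3,-35]
  yaw: [0,0,0,0]

```text
t: 26.85
ee_pos: [0.4995, -0.2704, 0.0934]
ee_rot: [0.005, 0.98, -0.201, 0.001]
wrist_force: [0.2, 0.1, -0.5]
width: 0.0851
```

```bash
python3 st.py 501 -264 7;python3 - <<'E'
from station import eyes,arm
import cv2
from h import *
im=eyes.read_camera("wrist"); cv2.imwrite("pics/w15.png",im[:,:,::-1])
c=eyes.calibration("wrist"); print(proj(c,[(.501,-.264,.089)]).round(0))
E
```

```text
t 26.85 pos [ 499.5 -270.4   93.4] jaw -23.2 w 85.1 F [ 0.2  0.1 -0.5] tilt [ 0.   -0.01 -1.  ]
delta [  1.5   6.4 -86.4]
[[278. 227.]]
```

View pics/w15.png

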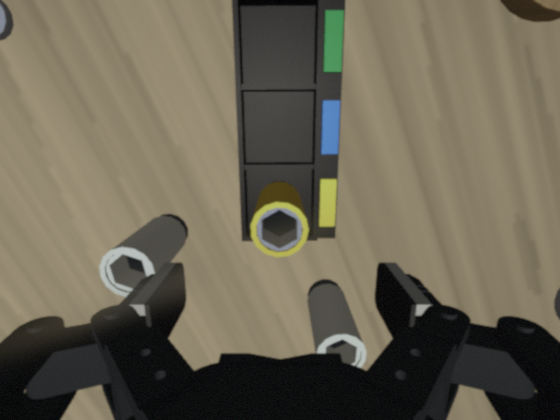

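Yellow is at (280,230), within about 1 mm of the prediction. The white one at (128,270) is more than 25 mm clear of the left finger. Centring, then descending.

>>> drive_tool:
  gripper: [1,1,1,1,1]
  translation:
    - [1.5,6,0]
    - [1.5,6,0]
    - [1.5,6,-20]
    - [1.5,6,-45]
    - [1.5,6,-65]
  yaw: [0.5,0.5,0.5,0.5,0.5]

```text
t: 27.4
ee_pos: [0.5016, -0.2646, 0.0288]
ee_rot: [0.005, 0.98, -0.196, 0.002]
wrist_force: [0.5, 0.3, -0.3]
width: 0.0855
```

```bash
python3 st.py 501 -264 7
```

```text
t 27.4 pos [ 501.6 -264.6   28.8] jaw -22.7 w 85.5 F [ 0.5  0.3 -0.3] tilt [ 0.002 -0.011 -1.   ]
delta [ -0.6   0.6 -21.8]
```

>>> drive_tool:
  gripper: [1,1,1,1,0.2]
  translation:
    - [-0.5,0.5,-10]
    - [-0.5,0.5,-18]
    - [-0.5,0.5,-22]
    - [-0.5,0.5,-22]
    - [-0.5,0.5,-22]
  yaw: [0,0,0,0,0]

```text
t: 27.9
ee_pos: [0.5015, -0.2643, 0.0075]
ee_rot: [0.005, 0.98, -0.196, 0.002]
wrist_force: [0.4, 0.6, -0.3]
width: 0.0733
```

>>> drive_tool:
  gripper: [0.2,0.2,0.2,0.2,0.2]
  translation:
    - [0,0,0]
    - [0,0,0]
    - [0,0,0]
    - [0,0,0]
    - [0,0,0]
  yaw: [0,0,0,0,0]

```text
t: 28.4
ee_pos: [0.5018, -0.2644, 0.0081]
ee_rot: [0.006, 0.98, -0.197, 0.003]
wrist_force: [-2.0, 1.4, 7.8]
width: 0.0347
```

```bash
python3 st.py 507 273.5 130
```

```text
t 28.4 pos [ 501.8 -264.4    8.1] jaw -22.7 w 34.7 F [-2.   1.4  7.8] tilt [ 0.003 -0.012 -1.   ]
delta [  5.2 537.9 121.9]
```

>>> drive_tool:
  gripper: [0.2,0.2,0.2,0.2,0.2]
  translation:
    - [0,0,3]
    - [0,0,15]
    - [0,0,40]
    - [0,0,75]
    - [0,0,105]
  yaw: [0,0,0,0,0]

```text
t: 28.9
ee_pos: [0.5018, -0.2643, 0.1154]
ee_rot: [0.006, 0.981, -0.196, 0.003]
wrist_force: [-0.2, 0.1, -1.6]
width: 0.0347
```

>>> drive_tool:
  gripper: [0.2,0.2,0.2,0.2,0.2]
  translation:
    - [0,0,15]
    - [0,20,20]
    - [0,50,20]
    - [1,84,20]
    - [1,118,20]
  yaw: [0,0,0,1,2]

```text
t: 29.4
ee_pos: [0.5028, -0.1452, 0.1363]
ee_rot: [0.006, 0.984, -0.179, 0.003]
wrist_force: [0.4, 0.4, -2.6]
width: 0.0347
```

>>> drive_tool:
  gripper: [0.2,0.2,0.2,0.2,0.2]
  translation:
    - [0,36,0]
    - [0,74,0]
    - [1,112,0]
    - [1,148,0]
    - [2,184,0]
  yaw: [0,0,0,0,0]

```text
t: 29.9
ee_pos: [0.5045, 0.0403, 0.1373]
ee_rot: [0.006, 0.984, -0.179, 0.004]
wrist_force: [0.1, 0.0, -1.2]
width: 0.0347
```

>>> drive_tool:
  gripper: [0.2,0.2,0.2,0.2,0.2]
  translation:
    - [0,36,0]
    - [0,72,0]
    - [1,108,0]
    - [1,140,0]
    - [2,168,0]
  yaw: [0,0,0,0,0]

```text
t: 30.4
ee_pos: [0.5062, 0.2101, 0.1382]
ee_rot: [0.006, 0.984, -0.179, 0.004]
wrist_force: [0.9, 0.7, -1.3]
width: 0.0347
```

```bash
python3 st.py 507 273.5 130
```

```text
t 30.4 pos [506.2 210.1 138.2] jaw -20.6 w 34.7 F [ 0.9  0.7 -1.3] tilt [ 0.006 -0.013 -1.   ]
delta [ 0.8 63.4 -8.2]
```

>>> drive_tool:
  gripper: [0.2,0.2,0.2,0.2,0.2]
  translation:
    - [0,26,0]
    - [0,46,0]
    - [1,58,0]
    - [1,62,0]
    - [1,62,-10]
  yaw: [0,0,0,0,0]

```text
t: 30.9
ee_pos: [0.5079, 0.2722, 0.129]
ee_rot: [0.005, 0.984, -0.179, 0.005]
wrist_force: [-0.0, -0.1, -2.0]
width: 0.0346
```

```bash
python3 st.py 507 273.5 8;python3 - <<'E'
from station import eyes,arm
import cv2
im=eyes.read_camera("wrist"); cv2.imwrite("pics/w16.png",im[:,:,::-1])
E
```

```text
t 30.9 pos [507.9 272.2 129. ] jaw -20.6 w 34.6 F [-0.  -0.1 -2. ] tilt [ 0.008 -0.012 -1.   ]
delta [  -0.9    1.3 -121. ]
```

View pics/w16.png

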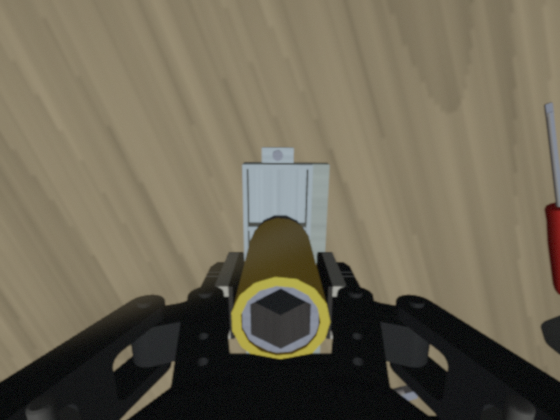

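The pose relative to its own pocket (y 163 to 225) matches the earlier placings. Lowering.

>>> drive_tool:
  gripper: [0.2,0.2,0.2,0.2,0.2]
  translation:
    - [-1,1,-15]
    - [-1,1,-45]
    - [-1,1,-75]
    - [-1,1,-97]
    - [-1,1,-108]
  yaw: [0,0,0,0,0]

```text
t: 31.45
ee_pos: [0.5052, 0.2699, 0.0163]
ee_rot: [0.007, 0.984, -0.18, 0.003]
wrist_force: [0.3, -0.2, -1.3]
width: 0.0351
```

>>> drive_tool:
  gripper: [0.2,0.2,0.2,0.2]
  translation:
    - [0,0,-4]
    - [0,0,-7]
    - [0,0,-8]
    - [0,0,-8]
  yaw: [0,0,0,0]

```text
t: 31.85
ee_pos: [0.5057, 0.27, 0.009]
ee_rot: [0.007, 0.984, -0.18, 0.003]
wrist_force: [-0.3, -0.0, -1.3]
width: 0.0345
```

```bash
python3 st.py 507 273.5 8
```

```text
t 31.85 pos [505.7 270.    9. ] jaw -20.7 w 34.5 F [-0.3 -0.  -1.3] tilt [ 0.004 -0.015 -1.   ]
delta [ 1.3  3.5 -1. ]
```

>>> drive_tool:
  gripper: [0.2,0.2,0.2,0.2]
  translation:
    - [1,3,0]
    - [1,3,-1]
    - [1,3,-2]
    - [1,3,-2]
  yaw: [0,0,0,0]

```text
t: 32.25
ee_pos: [0.5072, 0.2736, 0.0081]
ee_rot: [0.007, 0.984, -0.18, 0.004]
wrist_force: [-3.4, -1.3, 16.1]
width: 0.0347
```

Floor contact at z=8.1, the same as the grip height. Releasing.

>>> drive_tool:
  gripper: [0.2,0.2,0.5,0.7,0.8]
  translation:
    - [0,0,0.5]
    - [0,0,0.5]
    - [0,0,0.5]
    - [0,0,0.5]
    - [0,0,0.5]
  yaw: [0,0,0,0,0]

```text
t: 32.75
ee_pos: [0.5071, 0.2737, 0.0085]
ee_rot: [0.007, 0.984, -0.18, 0.004]
wrist_force: [0.4, 0.4, -0.1]
width: 0.068
```

>>> drive_tool:
  gripper: [1,1,1,1,1]
  translation:
    - [0,0,0]
    - [0,0,0]
    - [0,0,10]
    - [0,0,35]
    - [0,0,70]
  yaw: [0,0,0,0,0]

```text
t: 33.25
ee_pos: [0.5063, 0.2733, 0.0788]
ee_rot: [0.007, 0.984, -0.179, 0.003]
wrist_force: [1.1, -0.7, 0.7]
width: 0.0853
```

>>> drive_tool:
  gripper: [1,1,1,1,1]
  translation:
    - [0,0,25]
    - [0,-26,50]
    - [0,-64,60]
    - [0,-102,70]
    - [0,-140,70]
  yaw: [0,0,0,0,0]

```text
t: 33.75
ee_pos: [0.5068, 0.1322, 0.1509]
ee_rot: [0.007, 0.984, -0.179, 0.004]
wrist_force: [0.8, 0.7, -0.4]
width: 0.0857
```

>>> drive_tool:
  gripper: [1,1,1,1,1]
  translation:
    - [0,-38,0]
    - [0,-76,0]
    - [0,-114,0]
    - [0,-140,0]
    - [0,-150,0]
  yaw: [0,0,0,0,0]

```text
t: 34.25
ee_pos: [0.5066, -0.0205, 0.1515]
ee_rot: [0.007, 0.983, -0.181, 0.004]
wrist_force: [0.6, 0.1, 0.6]
width: 0.0852
```

>>> drive_tool:
  gripper: [1,1,1,1,1]
  translation:
    - [0,-30,0]
    - [0,-60,0]
    - [0,-90,0]
    - [0,-110,0]
    - [0,-110,0]
  yaw: [0,0,0,0,0]

```text
t: 34.75
ee_pos: [0.5066, -0.1325, 0.1519]
ee_rot: [0.007, 0.983, -0.182, 0.004]
wrist_force: [0.4, 0.9, -0.0]
width: 0.0851
```

```bash
python3 st.py;  python3 - <<'E'
from station import eyes,arm
import cv2
im=eyes.read_camera("scene")[:,:,::-1]; cv2.imwrite("pics/s17.png",cv2.resize(im[120:220,270:420],None,fx=5,fy=5,interpolation=cv2.INTER_CUBIC))
cv2.imwrite("pics/s17f.png",im)
im=eyes.read_camera("top")[:,:,::-1]; cv2.imwrite("pics/t17.png",im); cv2.imwrite("pics/t17c.png",cv2.resize(im[165:265,105:255],None,fx=5,fy=5,interpolation=cv2.INTER_CUBIC))
E
```

```text
t 34.75 pos [ 506.6 -132.5  151.9] jaw -21.0 w 85.1 F [ 0.4  0.9 -0. ] tilt [ 0.006 -0.016 -1.   ]
```

View pics/s17.png

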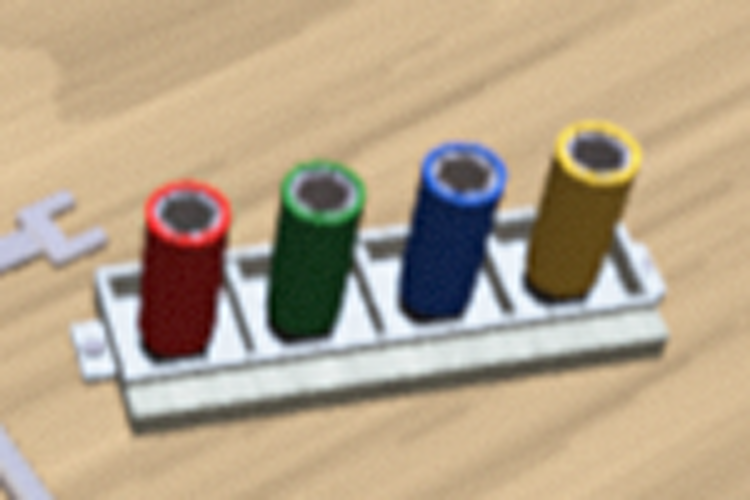

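View pics/t17c.png

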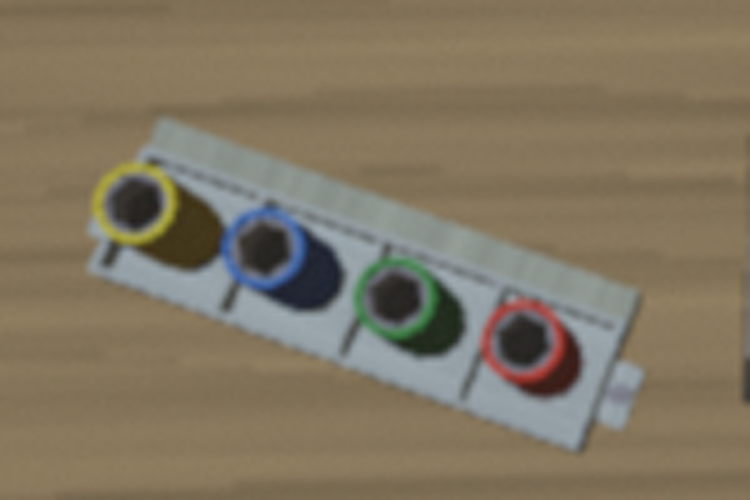

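View pics/s17f.png

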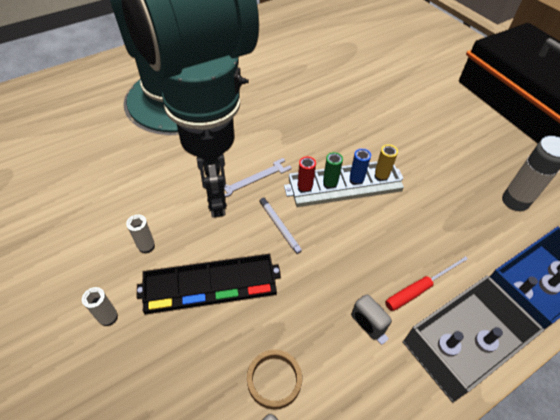

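In the scene view the old tags read yellow, blue, green, red from left to right. The new rack reads red, green, blue, yellow from the same side, which is reversed, and all four are upright in their own pockets. I'll do a quick numeric check of the tops, then hand in.

```bash
python3 - <<'E'
from station import eyes,job
from h import *
ct=eyes.calibration("top"); o=np.array([.4748,.1895]);x=np.array([.9334,-.3588]);y=np.array([.3588,.9334])
for n,p in(("yellow",(134,204)),("blue",(264,249)),("green",(396,298)),("red",(523,342))):
    P=plane(ct,[(np.array(p)+.5)/5-.5+[105,165]],.089)[0][:2]-o
    print(n,"rack x,y mm",(P@x*1000).round(1),(P@y*1000).round(1))
print(job.hand_in())
E
```

```text
yellow rack x,y mm -0.7 88.1
blue rack x,y mm 0.3 27.4
green rack x,y mm 0.0 -34.4
red rack x,y mm 1.0 -93.0
the job is handed in; nothing more can be done
None
```

All four sockets now stand upright on the floor of their own pockets in the new rack, in reverse order, and the job is handed in at about 35 s. From the robot's side the new rack reads yellow, blue, green, red, where the old one read red, green, blue, yellow.

- **Position check:** in the last top view, the socket tops are within about 4.5 mm of their pocket centres, and there is 10 mm of slack on each side. The scene view shows all four upright and the arm clear of everything. I did not touch the two white look-alikes.
- **First grasp missed:** the fingertips sit about 42 mm higher than the reported tool position, so the first close on red shut in the air above it without touching it. I measured that offset in the scene and wrist views and allowed for it on every later grasp.
- **Pressing on placement:** the wrist force while setting the sockets down peaked at about 46 N (green) and 37 N (red). That is well under the 120 N wrist limit. The 40 N limit covers the arm or gripper body, and the 46 N went through the held socket onto the pocket floor. I set blue and yellow down more gently, at 26 N and 16 N.

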